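Load and start the spin dryer

ROBOT

A 7-joint arm with a two-finger parallel gripper is mounted at the origin on the work surface. World frame = base frame: x ahead of the robot, y to its left, z up, the work surface at z = 0. Lengths are in m, angles in rad, forces in N, time in s.
With the tool pointing down it reaches from about 0.4 to 0.85 m from the base axis. Payload 10.4 kg.
Tool frame: the origin (TCP) lies at the very end of the fingers, on their centre line; the grasp point (between the pads) lies 19 mm behind it (r.pinch_z is the distance from the TCP to the grasp point, in m); z points along the fingers, y is the line along which they close (so a half turn about z gives the same grasp; the last joint's range is limited). The gripper opens to 87 mm and grips with 3 to 60 N. Pads are 19 mm wide; open, the fingers measure 117 mm over their backs; the gripper's body (75 mm by 190 mm) begins 51 mm behind the grasp point.
Start: joints at [1.08, 0.332, -0.065, 1.46, 0.022, 1.35, -0.088], TCP at [0.282, -0.558, 0.223] pointing down, gripper open.
Joint ranges: [-2.6, 2.6], [-0.5, 2.12], [-1.47, 1.34], [0.16, 2.42], [-1.27, 4.41], [0.06, 2.06], [-2.6, 2.6]. Speed limits (rad/s): [2.22, 2.22, 2.79, 2.79, 3.14, 3.14, 3.14].

INTERFACE

Orientations are given as a unit quaternion [x, y, z, w].
In Python, from bench import sensors, vision, r gives the robot as it stands.
- The arm moves only by the shell command python3 -m crank 'ROWS' [OPENING] [FORCE]. ROWS is JSON, a list of rows, each a list of 2 entries, a list of its own where there are three numbers: the shift along the tool's x, y, z normalised to -1 to 1, where 1 is 3 cm, then the turn about the tool's z normalised to -1 to 1, where 1 is 8 degrees. A call has 1 to 12 rows; each row shifts and turns the commanded pose from where the row before left it, along the tool's axes as they then stand; what a row does not reach is not made up. A row lasts 1/8 s, in which the tool goes at most 62.5 mm and 10.7 degrees, less where a joint would pass 70% of its speed; a pose out of reach is approached as far as the arm can. A call with a number of a shift or a turn outside -1 to 1 is refused whole. A call with a gripper value outside its range is refused whole. OPENING is the opening, from 0 (shut) to 1 (fully open), set as the call begins (- or left out, the last holds). The fingers move at their own pace and stop on an object; FORCE is the grip in N (left out, the last holds). Time passes only in rows, so rows that do not move let the fingers close. It gives the time, the measured TCP pose, the force, the opening and the grip force at its end, in the units of the state.
- sensors.read_state(): the state, without advancing time (a new reading comes with each control period).
- vision.camera(name): name is "side" or "top"; returns the picture (480x640x3 uint8, red, green, blue); there is no depth.
- vision.camera_model(name): a dict with "vertical_fov" (degrees; the focal length in pixels is half the picture's height over the tangent of half this angle, whatever the lens; pixels are square), "cx", "cy" (the principal point, pixels), "camera_from_world" (4x4, takes a point from world to camera coordinates). Camera axes: x right, y down, z forward; pixel columns grow to the right and rows downward; lengths in m; the calibration is good to about 2 mm. A picture is of the moment at which its call begins. camera_model takes no time and is no camera call.
- r.close_job(): hands the job in; it is judged then, once.
The state is a dict: "time": time; "joint_positions": joint angles; "joint_vel": joint speeds; "joint_torque": joint torques, N m; "ee_pos": TCP position; "eef_rot": TCP orientation; "ft_force": force on the tool from outside, world axes, zero at the start; "torque": the same for the moment, N m; "width": finger opening in m; "grip_force": force on a finger pad.
Only numpy, scipy, OpenCV 4.12 (cv2) and the standard library are available. Lean on these libraries where they do the work, as an engineer would, in place of code of your own. Each camera call takes 0.05 s, during which the arm holds its last target. There are 200 camera calls.

TASK

The drum of the spin dryer must not run unbalanced: put one of the spare brass caps from the mat into every cup that is still empty, right down on the cup's floor, leaving the caps already loaded in their cups and the surplus caps on the mat. Then fit the lid, turning it until its key drops into the notch in the rim and it lies flush all round, and last turn the switch clockwise to its stop. Do not push the glass jar about.

Things in the scene. Friction and masses are not known exactly. Their poses are not given: they have to be found in the camera images.
- dryer: Spin dryer, fixed: white housing, deck 130 mm above the bench, its x from -126 to 126 mm, y from -126 to 205 mm (controls at +y). Origin on the bench under the axis of the round steel tub, z up. Tub 200 mm inside; its flat rim, 100 to 112 mm from the axis, is 140 mm above the bench and has one notch, 20 mm wide and 13 mm deep, cut through it at -x. In the tub stand six cups; the drum is braked.
- cup1 (a point): Cup 1 of the drum, at 30 degrees from the dryer's +x towards its +y: a round steel cup, 47 mm inside, 52 mm outside, wall 9 mm high above its floor; the point is the centre of its inner floor, 90 mm above the bench, 50 mm below the tub's rim.
- cup2 (a point): Cup 2 of the drum, at 90 degrees from the dryer's +x towards its +y: a round steel cup, 47 mm inside, 52 mm outside, wall 9 mm high above its floor; the point is the centre of its inner floor, 90 mm above the bench, 50 mm below the tub's rim.
- cup3 (a point): Cup 3 of the drum, at 150 degrees from the dryer's +x towards its +y: a round steel cup, 47 mm inside, 52 mm outside, wall 9 mm high above its floor; the point is the centre of its inner floor, 90 mm above the bench, 50 mm below the tub's rim.
- cup4 (a point): Cup 4 of the drum, at 210 degrees from the dryer's +x towards its +y: a round steel cup, 47 mm inside, 52 mm outside, wall 9 mm high above its floor; the point is the centre of its inner floor, 90 mm above the bench, 50 mm below the tub's rim.
- cup5 (a point): Cup 5 of the drum, at 270 degrees from the dryer's +x towards its +y: a round steel cup, 47 mm inside, 52 mm outside, wall 9 mm high above its floor; the point is the centre of its inner floor, 90 mm above the bench, 50 mm below the tub's rim.
- cup6 (a point): Cup 6 of the drum, at 330 degrees from the dryer's +x towards its +y: a round steel cup, 47 mm inside, 52 mm outside, wall 9 mm high above its floor; the point is the centre of its inner floor, 90 mm above the bench, 50 mm below the tub's rim.
- cap1_mid (a point): Brass flacon cap, a hexagonal block 30 mm across the flats, 35 mm across the corners, 28 mm high, 60 g; lies in cup 1 at the start, if it is there at all. The point is its centre (14 mm above its underside); z is its hexagon axis, and two of the corners lie on its x axis, so the flats face 30, 90 and 150 degrees from x.
- cap2_mid (a point): Brass flacon cap, a hexagonal block 30 mm across the flats, 35 mm across the corners, 28 mm high, 60 g; lies in cup 2 at the start, if it is there at all. The point is its centre (14 mm above its underside); z is its hexagon axis, and two of the corners lie on its x axis, so the flats face 30, 90 and 150 degrees from x.
- cap3_mid (a point): Brass flacon cap, a hexagonal block 30 mm across the flats, 35 mm across the corners, 28 mm high, 60 g; lies in cup 3 at the start, if it is there at all. The point is its centre (14 mm above its underside); z is its hexagon axis, and two of the corners lie on its x axis, so the flats face 30, 90 and 150 degrees from x.
- cap4_mid (a point): Brass flacon cap, a hexagonal block 30 mm across the flats, 35 mm across the corners, 28 mm high, 60 g; lies in cup 4 at the start, if it is there at all. The point is its centre (14 mm above its underside); z is its hexagon axis, and two of the corners lie on its x axis, so the flats face 30, 90 and 150 degrees from x.
- cap5_mid (a point): Brass flacon cap, a hexagonal block 30 mm across the flats, 35 mm across the corners, 28 mm high, 60 g; lies in cup 5 at the start, if it is there at all. The point is its centre (14 mm above its underside); z is its hexagon axis, and two of the corners lie on its x axis, so the flats face 30, 90 and 150 degrees from x.
- cap6_mid (a point): Brass flacon cap, a hexagonal block 30 mm across the flats, 35 mm across the corners, 28 mm high, 60 g; lies in cup 6 at the start, if it is there at all. The point is its centre (14 mm above its underside); z is its hexagon axis, and two of the corners lie on its x axis, so the flats face 30, 90 and 150 degrees from x.
- cap7_mid (a point): Brass flacon cap, a hexagonal block 30 mm across the flats, 35 mm across the corners, 28 mm high, 60 g; a spare that lies on the mat at the start, if it is there at all. The point is its centre (14 mm above its underside); z is its hexagon axis, and two of the corners lie on its x axis, so the flats face 30, 90 and 150 degrees from x.
- cap8_mid (a point): Brass flacon cap, a hexagonal block 30 mm across the flats, 35 mm across the corners, 28 mm high, 60 g; a spare that lies on the mat at the start, if it is there at all. The point is its centre (14 mm above its underside); z is its hexagon axis, and two of the corners lie on its x axis, so the flats face 30, 90 and 150 degrees from x.
- cap9_mid (a point): Brass flacon cap, a hexagonal block 30 mm across the flats, 35 mm across the corners, 28 mm high, 60 g; a spare that lies on the mat at the start, if it is there at all. The point is its centre (14 mm above its underside); z is its hexagon axis, and two of the corners lie on its x axis, so the flats face 30, 90 and 150 degrees from x.
- cap10_mid (a point): Brass flacon cap, a hexagonal block 30 mm across the flats, 35 mm across the corners, 28 mm high, 60 g; a spare that lies on the mat at the start, if it is there at all. The point is its centre (14 mm above its underside); z is its hexagon axis, and two of the corners lie on its x axis, so the flats face 30, 90 and 150 degrees from x.
- cap11_mid (a point): Brass flacon cap, a hexagonal block 30 mm across the flats, 35 mm across the corners, 28 mm high, 60 g; a spare that lies on the mat at the start, if it is there at all. The point is its centre (14 mm above its underside); z is its hexagon axis, and two of the corners lie on its x axis, so the flats face 30, 90 and 150 degrees from x.
- cap12_mid (a point): Brass flacon cap, a hexagonal block 30 mm across the flats, 35 mm across the corners, 28 mm high, 60 g; a spare that lies on the mat at the start, if it is there at all. The point is its centre (14 mm above its underside); z is its hexagon axis, and two of the corners lie on its x axis, so the flats face 30, 90 and 150 degrees from x.
- mat: Grey drying mat with a white stripe along two edges, fixed to the bench, 280 mm (x) by 190 mm (y) by 3 mm; origin at the centre of its underside.
- lid_grip (a point): Lid, 0.24 to 0.39 kg: disc 228 mm across with a 10 mm deep spigot, 188 mm across, below. Point: in its bar grip (74 mm along x, 16 mm along y) on the axis, 14 mm below the grip's top, 21 above the disc's top, 26 above its underside, 36 above the lowest face. Key: lug under the disc's edge at +x, 12 mm wide, 10 deep, dark stroke above it; off the notch it rides on the rim. Home: point at z = 166 mm.
- switch (a joint): Rotary switch on the dryer's control strip: 0 is off, it turns clockwise seen from above to a stop at 1.3 rad (on) and stays where it is left (friction 0.04 N m).
- jar: Clip-top glass jar, 72 mm across, 90 mm high, beyond the dryer; not part of the job. Origin at the centre of its underside.
- switch_grip (a point): On the switch's axis, in its black bar grip, 167 mm above the bench. The bar is 42 mm long and 14 mm thick, its top 7 mm above the point and its foot (a disc 44 mm across) 23 mm below it; the bar lies along this point's x axis and its short way is y. At off it points along the dryer's x.
Things that resemble listed ones, but are neither listed nor needed, are in the scene too. What is shaped like the part that bears cap8_mid but green or red is not meant.

How it is judged:
On the way, in this order (a step that is already met when the one before it is completed fails the run):
1. every cup of the drum holds a cap, down on its floor (((horizontal distance between cap1_mid and cup1 below 0.012 m and z of cap1_mid in the frame of cup1 below 0.019 m) or (horizontal distance between cap7_mid and cup1 below 0.012 m and z of cap7_mid in the frame of cup1 below 0.019 m) or (horizontal distance between cap8_mid and cup1 below 0.012 m and z of cap8_mid in the frame of cup1 below 0.019 m) or (horizontal distance between cap9_mid and cup1 below 0.012 m and z of cap9_mid in the frame of cup1 below 0.019 m) or (horizontal distance between cap10_mid and cup1 below 0.012 m and z of cap10_mid in the frame of cup1 below 0.019 m) or (horizontal distance between cap11_mid and cup1 below 0.012 m and z of cap11_mid in the frame of cup1 below 0.019 m) or (horizontal distance between cap12_mid and cup1 below 0.012 m and z of cap12_mid in the frame of cup1 below 0.019 m)) and ((horizontal distance between cap2_mid and cup2 below 0.012 m and z of cap2_mid in the frame of cup2 below 0.019 m) or (horizontal distance between cap7_mid and cup2 below 0.012 m and z of cap7_mid in the frame of cup2 below 0.019 m) or (horizontal distance between cap8_mid and cup2 below 0.012 m and z of cap8_mid in the frame of cup2 below 0.019 m) or (horizontal distance between cap9_mid and cup2 below 0.012 m and z of cap9_mid in the frame of cup2 below 0.019 m) or (horizontal distance between cap10_mid and cup2 below 0.012 m and z of cap10_mid in the frame of cup2 below 0.019 m) or (horizontal distance between cap11_mid and cup2 below 0.012 m and z of cap11_mid in the frame of cup2 below 0.019 m) or (horizontal distance between cap12_mid and cup2 below 0.012 m and z of cap12_mid in the frame of cup2 below 0.019 m)) and ((horizontal distance between cap3_mid and cup3 below 0.012 m and z of cap3_mid in the frame of cup3 below 0.019 m) or (horizontal distance between cap7_mid and cup3 below 0.012 m and z of cap7_mid in the frame of cup3 below 0.019 m) or (horizontal distance between cap8_mid and cup3 below 0.012 m and z of cap8_mid in the frame of cup3 below 0.019 m) or (horizontal distance between cap9_mid and cup3 below 0.012 m and z of cap9_mid in the frame of cup3 below 0.019 m) or (horizontal distance between cap10_mid and cup3 below 0.012 m and z of cap10_mid in the frame of cup3 below 0.019 m) or (horizontal distance between cap11_mid and cup3 below 0.012 m and z of cap11_mid in the frame of cup3 below 0.019 m) or (horizontal distance between cap12_mid and cup3 below 0.012 m and z of cap12_mid in the frame of cup3 below 0.019 m)) and ((horizontal distance between cap4_mid and cup4 below 0.012 m and z of cap4_mid in the frame of cup4 below 0.019 m) or (horizontal distance between cap7_mid and cup4 below 0.012 m and z of cap7_mid in the frame of cup4 below 0.019 m) or (horizontal distance between cap8_mid and cup4 below 0.012 m and z of cap8_mid in the frame of cup4 below 0.019 m) or (horizontal distance between cap9_mid and cup4 below 0.012 m and z of cap9_mid in the frame of cup4 below 0.019 m) or (horizontal distance between cap10_mid and cup4 below 0.012 m and z of cap10_mid in the frame of cup4 below 0.019 m) or (horizontal distance between cap11_mid and cup4 below 0.012 m and z of cap11_mid in the frame of cup4 below 0.019 m) or (horizontal distance between cap12_mid and cup4 below 0.012 m and z of cap12_mid in the frame of cup4 below 0.019 m)) and ((horizontal distance between cap5_mid and cup5 below 0.012 m and z of cap5_mid in the frame of cup5 below 0.019 m) or (horizontal distance between cap7_mid and cup5 below 0.012 m and z of cap7_mid in the frame of cup5 below 0.019 m) or (horizontal distance between cap8_mid and cup5 below 0.012 m and z of cap8_mid in the frame of cup5 below 0.019 m) or (horizontal distance between cap9_mid and cup5 below 0.012 m and z of cap9_mid in the frame of cup5 below 0.019 m) or (horizontal distance between cap10_mid and cup5 below 0.012 m and z of cap10_mid in the frame of cup5 below 0.019 m) or (horizontal distance between cap11_mid and cup5 below 0.012 m and z of cap11_mid in the frame of cup5 below 0.019 m) or (horizontal distance between cap12_mid and cup5 below 0.012 m and z of cap12_mid in the frame of cup5 below 0.019 m)) and ((horizontal distance between cap6_mid and cup6 below 0.012 m and z of cap6_mid in the frame of cup6 below 0.019 m) or (horizontal distance between cap7_mid and cup6 below 0.012 m and z of cap7_mid in the frame of cup6 below 0.019 m) or (horizontal distance between cap8_mid and cup6 below 0.012 m and z of cap8_mid in the frame of cup6 below 0.019 m) or (horizontal distance between cap9_mid and cup6 below 0.012 m and z of cap9_mid in the frame of cup6 below 0.019 m) or (horizontal distance between cap10_mid and cup6 below 0.012 m and z of cap10_mid in the frame of cup6 below 0.019 m) or (horizontal distance between cap11_mid and cup6 below 0.012 m and z of cap11_mid in the frame of cup6 below 0.019 m) or (horizontal distance between cap12_mid and cup6 below 0.012 m and z of cap12_mid in the frame of cup6 below 0.019 m))), for 0.2 s.
2. the lid is home, its key in the notch (z of lid_grip in the frame of dryer below 0.169 m and horizontal distance between lid_grip and dryer below 0.009 m and angle between lid_grip's own z axis and vertical below 0.03 rad), for 0.2 s.
3. the switch is turned on (value of joint switch above 1.1 rad), for 0.2 s.
At the end, for the whole second after the job is handed in: One cap per cup (centre within 12 mm of its axis, under 19 mm above its floor), loaded caps still there, surplus spares on the mat; lid home and at rest: key in the notch, under 3 mm above the rim, within 9 mm of the tub's axis, level to 0.03 rad; switch beyond 1.1 rad (all of step 1 and all of step 2 and horizontal distance between cap1_mid and cup1 below 0.012 m and z of cap1_mid in the frame of cup1 below 0.019 m and horizontal distance between cap2_mid and cup2 below 0.012 m and z of cap2_mid in the frame of cup2 below 0.019 m and horizontal distance between cap3_mid and cup3 below 0.012 m and z of cap3_mid in the frame of cup3 below 0.019 m and horizontal distance between cap4_mid and cup4 below 0.012 m and z of cap4_mid in the frame of cup4 below 0.019 m and horizontal distance between cap5_mid and cup5 below 0.012 m and z of cap5_mid in the frame of cup5 below 0.019 m and horizontal distance between cap6_mid and cup6 below 0.012 m and z of cap6_mid in the frame of cup6 below 0.019 m and ((x of cap7_mid in the frame of mat between -0.14 and 0.14 m and y of cap7_mid in the frame of mat between -0.095 and 0.095 m and z of cap7_mid in the frame of mat below 0.025 m) or (horizontal distance between cap7_mid and cup1 below 0.012 m and z of cap7_mid in the frame of cup1 below 0.019 m) or (horizontal distance between cap7_mid and cup2 below 0.012 m and z of cap7_mid in the frame of cup2 below 0.019 m) or (horizontal distance between cap7_mid and cup3 below 0.012 m and z of cap7_mid in the frame of cup3 below 0.019 m) or (horizontal distance between cap7_mid and cup4 below 0.012 m and z of cap7_mid in the frame of cup4 below 0.019 m) or (horizontal distance between cap7_mid and cup5 below 0.012 m and z of cap7_mid in the frame of cup5 below 0.019 m) or (horizontal distance between cap7_mid and cup6 below 0.012 m and z of cap7_mid in the frame of cup6 below 0.019 m)) and ((x of cap8_mid in the frame of mat between -0.14 and 0.14 m and y of cap8_mid in the frame of mat between -0.095 and 0.095 m and z of cap8_mid in the frame of mat below 0.025 m) or (horizontal distance between cap8_mid and cup1 below 0.012 m and z of cap8_mid in the frame of cup1 below 0.019 m) or (horizontal distance between cap8_mid and cup2 below 0.012 m and z of cap8_mid in the frame of cup2 below 0.019 m) or (horizontal distance between cap8_mid and cup3 below 0.012 m and z of cap8_mid in the frame of cup3 below 0.019 m) or (horizontal distance between cap8_mid and cup4 below 0.012 m and z of cap8_mid in the frame of cup4 below 0.019 m) or (horizontal distance between cap8_mid and cup5 below 0.012 m and z of cap8_mid in the frame of cup5 below 0.019 m) or (horizontal distance between cap8_mid and cup6 below 0.012 m and z of cap8_mid in the frame of cup6 below 0.019 m)) and ((x of cap9_mid in the frame of mat between -0.14 and 0.14 m and y of cap9_mid in the frame of mat between -0.095 and 0.095 m and z of cap9_mid in the frame of mat below 0.025 m) or (horizontal distance between cap9_mid and cup1 below 0.012 m and z of cap9_mid in the frame of cup1 below 0.019 m) or (horizontal distance between cap9_mid and cup2 below 0.012 m and z of cap9_mid in the frame of cup2 below 0.019 m) or (horizontal distance between cap9_mid and cup3 below 0.012 m and z of cap9_mid in the frame of cup3 below 0.019 m) or (horizontal distance between cap9_mid and cup4 below 0.012 m and z of cap9_mid in the frame of cup4 below 0.019 m) or (horizontal distance between cap9_mid and cup5 below 0.012 m and z of cap9_mid in the frame of cup5 below 0.019 m) or (horizontal distance between cap9_mid and cup6 below 0.012 m and z of cap9_mid in the frame of cup6 below 0.019 m)) and ((x of cap10_mid in the frame of mat between -0.14 and 0.14 m and y of cap10_mid in the frame of mat between -0.095 and 0.095 m and z of cap10_mid in the frame of mat below 0.025 m) or (horizontal distance between cap10_mid and cup1 below 0.012 m and z of cap10_mid in the frame of cup1 below 0.019 m) or (horizontal distance between cap10_mid and cup2 below 0.012 m and z of cap10_mid in the frame of cup2 below 0.019 m) or (horizontal distance between cap10_mid and cup3 below 0.012 m and z of cap10_mid in the frame of cup3 below 0.019 m) or (horizontal distance between cap10_mid and cup4 below 0.012 m and z of cap10_mid in the frame of cup4 below 0.019 m) or (horizontal distance between cap10_mid and cup5 below 0.012 m and z of cap10_mid in the frame of cup5 below 0.019 m) or (horizontal distance between cap10_mid and cup6 below 0.012 m and z of cap10_mid in the frame of cup6 below 0.019 m)) and ((x of cap11_mid in the frame of mat between -0.14 and 0.14 m and y of cap11_mid in the frame of mat between -0.095 and 0.095 m and z of cap11_mid in the frame of mat below 0.025 m) or (horizontal distance between cap11_mid and cup1 below 0.012 m and z of cap11_mid in the frame of cup1 below 0.019 m) or (horizontal distance between cap11_mid and cup2 below 0.012 m and z of cap11_mid in the frame of cup2 below 0.019 m) or (horizontal distance between cap11_mid and cup3 below 0.012 m and z of cap11_mid in the frame of cup3 below 0.019 m) or (horizontal distance between cap11_mid and cup4 below 0.012 m and z of cap11_mid in the frame of cup4 below 0.019 m) or (horizontal distance between cap11_mid and cup5 below 0.012 m and z of cap11_mid in the frame of cup5 below 0.019 m) or (horizontal distance between cap11_mid and cup6 below 0.012 m and z of cap11_mid in the frame of cup6 below 0.019 m)) and ((x of cap12_mid in the frame of mat between -0.14 and 0.14 m and y of cap12_mid in the frame of mat between -0.095 and 0.095 m and z of cap12_mid in the frame of mat below 0.025 m) or (horizontal distance between cap12_mid and cup1 below 0.012 m and z of cap12_mid in the frame of cup1 below 0.019 m) or (horizontal distance between cap12_mid and cup2 below 0.012 m and z of cap12_mid in the frame of cup2 below 0.019 m) or (horizontal distance between cap12_mid and cup3 below 0.012 m and z of cap12_mid in the frame of cup3 below 0.019 m) or (horizontal distance between cap12_mid and cup4 below 0.012 m and z of cap12_mid in the frame of cup4 below 0.019 m) or (horizontal distance between cap12_mid and cup5 below 0.012 m and z of cap12_mid in the frame of cup5 below 0.019 m) or (horizontal distance between cap12_mid and cup6 below 0.012 m and z of cap12_mid in the frame of cup6 below 0.019 m)) and value of joint switch above 1.1 rad and linear speed of lid below 0.02 m/s); the robot touches nothing.
It fails at once if the jar is pushed more than 4 cm (distance of jar from where it was at the start of the episode above 0.04 m).
Of cap1, cap2, cap3, cap4, cap5, cap6 only 1 to 3 are there at a start; the rules pass over those that are not, and their reading is None.
Of cap7, cap8, cap9, cap10, cap11, cap12 only 5 to 6 are there at a start; the rules pass over those that are not, and their reading is None.
At some moment in a run one of lid, cap7, cap8, cap9, cap10, cap11, cap12 may be knocked a few centimetres aside while the robot is not near it.
Once in a run the grip may slacken for a moment while it holds something.
It also fails if it takes over 210 s, if anything falls off the work surface, if the arm or the gripper's body presses on something with over 40 N, if the wrist force passes 120 N, or if a joint passes its speed limit or range.

## Working session

There is one attempt and no reset: what is moved stays moved. The work goes in short steps, Python scripts to look and compute and a shell command to move; the robot and the scene stay as the last step left them, time stands still between calls to the robot, and variables do not carry over. Pictures are saved under pics/ and viewed, at most 14 in all, crops included, and the job is handed in when it is done.

```bash
ls; mkdir -p pics
python3 - <<'E'
from bench import sensors, vision, r
import cv2, numpy as np
for n in ("top","side"):
    im=vision.camera(n); cv2.imwrite(f"pics/{n}0.png",im[:,:,::-1])
    m=vision.camera_model(n); print(n,m["vertical_fov"],m["cx"],m["cy"],np.round(m["camera_from_world"],4).tolist(), [k for k in m])
s=sensors.read_state(); print(s); print(r.pinch_z)
E
```

```text
pics
top 43.61223064203289 316.4817325662764 239.02629521239754 [[-0.0084, -1.0, -0.0045, -0.0043], [-0.9971, 0.0087, -0.0761, 0.5653], [0.0762, 0.0039, -0.9971, 1.3552], [0.0, 0.0, 0.0, 1.0]] ['vertical_fov', 'cx', 'cy', 'camera_from_world']
side 45.628351712926865 323.05492963073317 241.31699808176435 [[-0.9484, -0.3168, -0.0164, 0.5036], [-0.1428, 0.4725, -0.8697, 0.1817], [0.2832, -0.8225, -0.4933, 1.0689], [0.0, 0.0, 0.0, 1.0]] ['vertical_fov', 'cx', 'cy', 'camera_from_world']
{'time': 0.1, 'joint_positions': array([ 1.08042382,  0.33278753, -0.06468376,  1.46087767,  0.02163107,
        1.34988683, -0.08848465]), 'joint_vel': array([ 0.00070631, -0.0003798 ,  0.00010036, -0.00159751,  0.00142411,
       -0.00022975,  0.00070883]), 'joint_torque': array([ 1.56372316e-03, -6.24546647e+01,  2.45208980e-02, -3.90721965e+01,
       -6.14408660e-02,  3.65827815e-02,  1.24208741e-04]), 'ee_pos': array([ 0.28163248, -0.55755756,  0.22183696]), 'eef_rot': array([ 9.72769804e-01,  2.31772538e-01, -1.91405020e-04, -6.01949205e-04]), 'ft_force': array([0.18453511, 0.12229059, 0.01464976]), 'torque': array([ 0.0113604 , -0.00458409, -0.01349618]), 'grip_force': 0.0, 'width': 0.0872982037080775}
0.0187
```

View pics/top0.png

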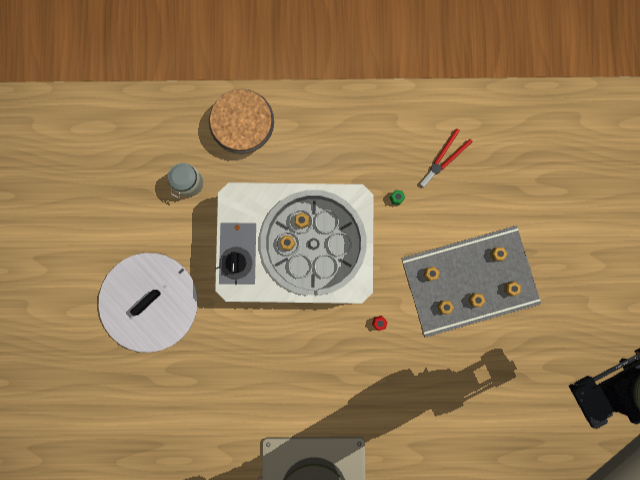

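View pics/side0.png

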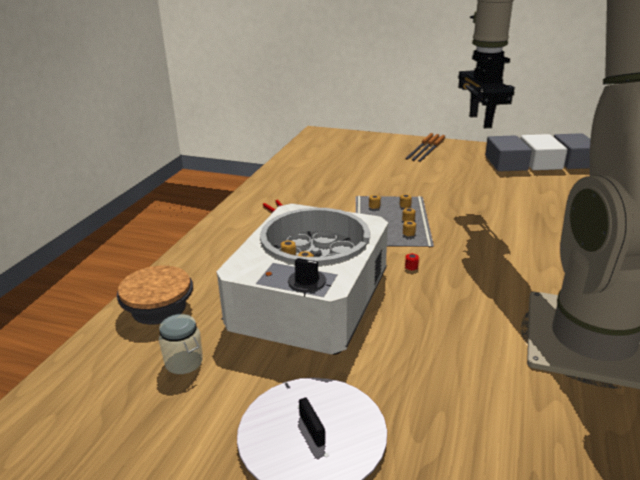

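The pictures show the following (top view):
- **Loaded caps:** (302,220) and (287,242).
- **Brass spares on the mat:** (432,274), (500,254), (514,288), (477,299), (446,307).
- **Lookalikes:** green at (397,198) and red at (380,323). They aren't brass, so I reject them.
- **Lid:** (147,302), with its stroke at (183,270).
- **Jar:** (184,180). The cork-topped tub at (241,120) is not the lid.
- **Switch:** (235,262).

I'll check these in one close crop.

```bash
cat > h.py <<'E'
import numpy as np, cv2
from bench import sensors, vision, r
def ray(n,u,v):
    m=vision.camera_model(n); f=240/np.tan(np.radians(m["vertical_fov"])/2)
    T=np.array(m["camera_from_world"]); R=T[:3,:3]
    d=R.T@np.array([(u-m["cx"])/f,(v-m["cy"])/f,1]); return -R.T@T[:3,3],d
def pt(n,u,v,z):
    o,d=ray(n,u,v); return (o+d*(z-o[2])/d[2])
def px(n,p):
    m=vision.camera_model(n); f=240/np.tan(np.radians(m["vertical_fov"])/2)
    c=np.array(m["camera_from_world"])@np.r_[p,1]; return np.array([c[0]/c[2]*f+m["cx"],c[1]/c[2]*f+m["cy"]])
def two(a,b):  # point from top px a and side px b
    o1,d1=ray("top",*a);o2,d2=ray("side",*b)
    s=np.linalg.lstsq(np.c_[d1,-d2],o2-o1,rcond=None)[0]; return (o1+s[0]*d1+o2+s[1]*d2)/2
def yaw():  # tool x axis direction in world and position
    s=sensors.read_state(); x,y,z,w=s["eef_rot"]
    return np.degrees(np.arctan2(2*(x*y+w*z),1-2*(y*y+z*z))), s
def brass(im):
    h=cv2.cvtColor(im,cv2.COLOR_RGB2HSV)
    m=cv2.inRange(h,(10,130,90),(28,255,255)); return m
def go(x,y,z,yw):   # shift in tool units (needed TOTAL, in units) and turn in units
    a,s=yaw(); d=np.array([x,y,z])-s["ee_pos"]; t=np.radians(a)
    ax=np.array([np.cos(t),np.sin(t),0]); ay=np.array([np.sin(t),-np.cos(t),0])
    dy=(yw-a+180)%360-180
    print("t %.1f yaw %.1f tool-units dx %.2f dy %.2f dz %.2f | turn %.2f (deg %.1f, q7 %.2f)"%(s["time"],a,d@ax/.03,d@ay/.03,-d[2]/.03,-dy/8,dy,s["joint_positions"][6]))
E
python3 - <<'E'
from h import *
im=cv2.imread("pics/top0.png")[:,:,::-1].copy()
a=cv2.resize(im[175:345,210:380],(600,600),interpolation=cv2.INTER_CUBIC)
b=cv2.resize(im[220:345,395:545],(720,600),interpolation=cv2.INTER_CUBIC)
cv2.imwrite("pics/dr.png",cv2.resize(a,(600,600))[:,:,::-1]); cv2.imwrite("pics/mat.png",b[:,:,::-1])
h=cv2.cvtColor(im,cv2.COLOR_RGB2HSV)
for p in [(432,270),(500,250),(302,216)]: print(h[p[1],p[0]])
for p in [(397,198),(250,300),(450,250)]: print(h[p[1],p[0]])
E
```

```text
[ 18 133 150]
[ 18 137 158]
[ 18 134 145]
[30  3 74]
[ 30  18 210]
[ 30   9 118]
```

View pics/dr.png

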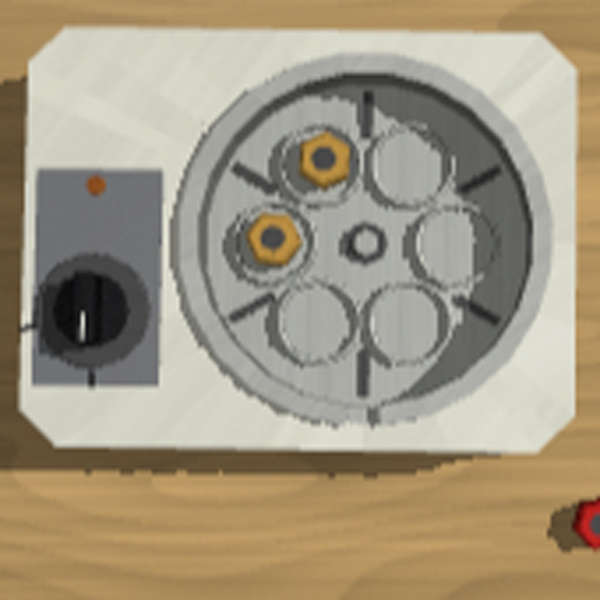

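View pics/mat.png

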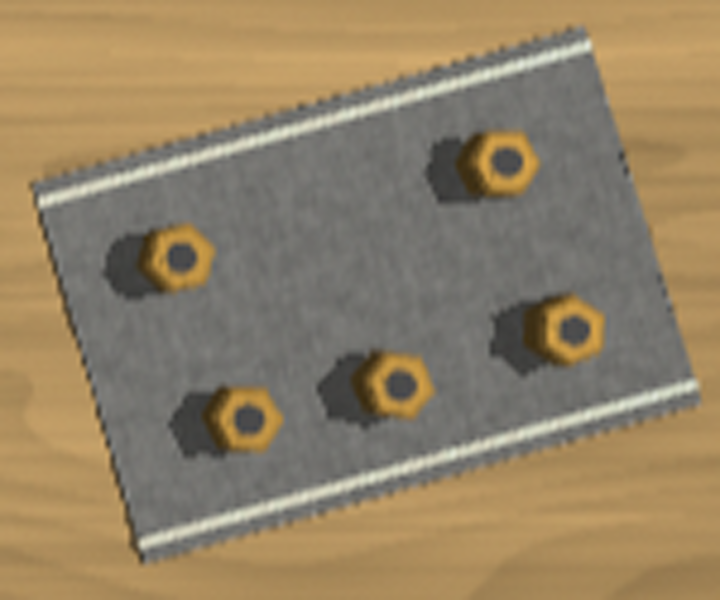

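Crop 1 shows brass caps in cups 1 and 2 only, so 3 to 6 are empty. The notch is at crop (373,415), the -x side. Crop 2 shows five brass spares with corners roughly sideways. Next I measure the poses.

```bash
cat >> h.py <<'E'
def caps(im,ztop=0.031,box=None):
    h=cv2.cvtColor(im,cv2.COLOR_RGB2HSV); K=8
    m=cv2.inRange(h,(12,130,60),(24,255,255)); 
    big=cv2.resize(im,None,fx=K,fy=K,interpolation=cv2.INTER_CUBIC); H=cv2.cvtColor(big,cv2.COLOR_RGB2HSV)
    M=cv2.inRange(H,(11,135,60),(25,255,255))
    out=[]
    cs,hi=cv2.findContours(M,cv2.RETR_CCOMP,cv2.CHAIN_APPROX_NONE)
    for i,c in enumerate(cs):
        if hi[0][i][3]>=0: # hole
            A=cv2.contourArea(c); P=hi[0][i][3]; AP=cv2.contourArea(cs[P])
            if 0.1<A/AP<0.5 and 5000<AP<25000:
                q=c[:,0].mean(0); u,v=(q+.5)/K-.5
                w=pt("top",u,v,ztop)
                e=np.array([pt("top",(x+.5)/K-.5,(y+.5)/K-.5,ztop)[:2] for x,y in cs[P][::3,0]])-w[:2]
                th=np.arctan2(e[:,1],e[:,0]); rr=np.hypot(*e.T)
                t=np.linspace(-np.pi,np.pi,360,endpoint=False); o=np.argsort(th)
                R=np.interp(t,th[o],rr[o],period=2*np.pi); F=(R*np.exp(-6j*t)).mean()
                out.append((u,v,w[0],w[1],-np.degrees(np.angle(F))/6,abs(F)*1e3,A,AP))
    return out
E
python3 - <<'E'
from h import *
im=cv2.imread("pics/top0.png")[:,:,::-1].copy()
for c in caps(im): print(np.round(c,3))
# dryer
h=cv2.cvtColor(im,cv2.COLOR_RGB2HSV)
w=((h[:,:,1]<40)&(h[:,:,2]>195)).astype(np.uint8)*255; w[:, :205]=0; w[:,390:]=0;w[:170]=0;w[310:]=0
cs,hi=cv2.findContours(w,cv2.RETR_CCOMP,cv2.CHAIN_APPROX_NONE)
for i,c in enumerate(cs):
    if cv2.contourArea(c)>500:
        print(hi[0][i][3],cv2.contourArea(c),cv2.boundingRect(c),cv2.minAreaRect(c),cv2.minEnclosingCircle(c),cv2.fitEllipse(c))
# lid
w=((h[:,:,1]<30)&(h[:,:,2]>150)).astype(np.uint8)*255; w[:,200:]=0;w[:230]=0;w[370:]=0
c=max(cv2.findContours(w,cv2.RETR_EXTERNAL,cv2.CHAIN_APPROX_NONE)[0],key=cv2.contourArea); print("lid",cv2.fitEllipse(c),cv2.minEnclosingCircle(c))
b=(h[:,:,2]<70).astype(np.uint8)*255;
mm=np.zeros_like(b);cv2.drawContours(mm,[c],-1,255,-1);b&=mm
for c in cv2.findContours(b,cv2.RETR_EXTERNAL,cv2.CHAIN_APPROX_NONE)[0]:
    if cv2.contourArea(c)>3: print(c[:,0].mean(0),cv2.minAreaRect(c))
cv2.imwrite("pics/lid.png",cv2.resize(im[240:360,90:210],(600,600),interpolation=cv2.INTER_CUBIC)[:,:,::-1])
E
```

```text
[ 4.46388e+02  3.07012e+02  4.08000e-01 -3.01000e-01  2.81720e+01
  2.13000e-01  2.47100e+03  1.00800e+04]
[ 4.78039e+02  2.99887e+02  4.23000e-01 -3.73000e-01  1.91960e+01
  2.48000e-01  2.45350e+03  1.04265e+04]
[ 5.14149e+02  2.88398e+02  4.49000e-01 -4.55000e-01 -7.82500e+00
  1.67000e-01  2.41400e+03  1.10455e+04]
[ 4.32313e+02  2.73237e+02  4.84000e-01 -2.71000e-01 -1.60830e+01
  2.87000e-01  2.37950e+03  9.73200e+03]
[ 5.00158e+02  2.53215e+02  5.29000e-01 -4.26000e-01  2.49640e+01
  1.45000e-01  2.42250e+03  1.08205e+04]
[2.86735e+02 2.41983e+02 5.58000e-01 5.90000e-02 2.33680e+01 3.84000e-01
 2.70250e+03 9.81200e+03]
[ 3.01221e+02  2.19468e+02  6.10000e-01  2.50000e-02 -4.13400e+00
  3.89000e-01  2.72150e+03  1.01040e+04]
-1 15505.5 (216, 183, 157, 120) ((294.45025634765625, 242.3775634765625), (156.35894775390625, 117.99031829833984), 0.7345210313796997) ((294.6207275390625, 242.58409118652344), 91.81232452392578) ((298.10845947265625, 242.64468383789062), (135.1500244140625, 171.1782989501953), 90.60594177246094)
7 9286.0 (257, 189, 111, 109) ((311.5000305175781, 243.0), (108.18732452392578, 109.6015396118164), 45.0) ((311.9231262207031, 243.2610321044922), 55.553550720214844) ((311.6936950683594, 242.70233154296875), (107.35320281982422, 110.14425659179688), 71.00643920898438)
lid ((147.16200256347656, 302.2538757324219), (96.53075408935547, 98.82086944580078), 22.21161651611328) ((147.8027801513672, 302.366943359375), 50.06312942504883)
[144.5        302.17741935] ((144.5890655517578, 302.0959167480469), (8.479467391967773, 34.86003112792969), 47.121097564697266)
```

View pics/lid.png

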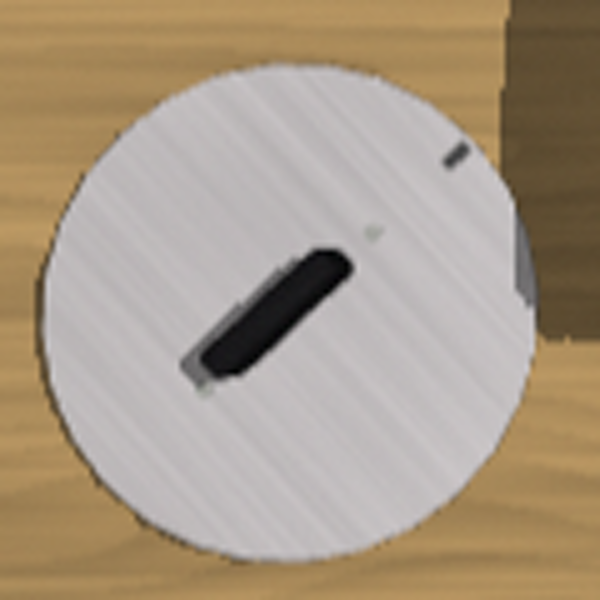

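Run:
```python
from h import *
f=np.round
d=pt("top",311.7,242.9,.138); print("axis by rim",f(d,4))
s=.28333
hub=pt("top",210+363*s,175+243*s,.095); print("hub",f(hub,4))
for n,(x,y) in {3:(312,321),4:(405,323),5:(450,244),6:(409,165)}.items():
    p=pt("top",210+x*s-.36,175+y*s-.36,.099); e=p-d; print(n,f(p,4),f(np.hypot(*e[:2]),4),f(np.degrees(np.arctan2(e[1],e[0])),1))
for u,v in [(286.7,242),(301.2,219.5)]:
    p=pt("top",u,v,.118); e=p-d; print("cap",f(p,4),f(np.hypot(*e[:2]),4),f(np.degrees(np.arctan2(e[1],e[0])),1))
a=np.radians(.7345); c=np.array([294.45,242.38]); 
for sgn in(1,-1): print("edge",f(pt("top",*(c+sgn*78*np.array([np.cos(a),np.sin(a)])),.13),4))
p=pt("top",210+373*s-.36,175+413*s-.36,.14); print("notch",f(p-d,4),np.degrees(np.arctan2(*(p-d)[1::-1])))
L=pt("top",147.3,302.2,.013);print("lid",f(L,4))
k=pt("top",181.4-.4,270.9-.4,.015); e=k-L; print("key",f(e,4),np.degrees(np.arctan2(e[1],e[0])))
g1=pt("top",90+335*.2-.4,240+258*.2-.4,.05);g2=pt("top",90+222*.2-.4,240+367*.2-.4,.05);e=g1-g2;print("grip",f((g1+g2)/2,4),np.degrees(np.arctan2(e[1],e[0])))
p=pt("top",210+83*s-.4,175+305*s-.4,.174);print("switch",f(p,4),f(p-d,4))
print(yaw()[0]); go(.484,-.271,.12,180)
```

```text
axis by rim [5.483e-01 5.000e-04 1.380e-01]
hub [ 0.5492 -0.0015  0.095 ]
3 [0.5022 0.0308 0.099 ] 0.0552 146.7
4 [ 0.5005 -0.0261  0.099 ] 0.0547 -151.0
5 [ 0.5486 -0.0541  0.099 ] 0.0546 -89.6
6 [ 0.5975 -0.0294  0.099 ] 0.0576 -31.3
cap [0.5521 0.054  0.118 ] 0.0537 86.0
cap [0.6001 0.0228 0.118 ] 0.0564 23.3
edge [ 0.5467 -0.1277  0.13  ]
edge [0.5538 0.202  0.13  ]
notch [-0.102  -0.0068  0.002 ] -176.19954005930967
lid [0.424  0.3801 0.013 ]
key [ 0.0719 -0.0772  0.002 ] -47.02171200672279
grip [0.4252 0.374  0.05  ] -46.08860837711078
switch [0.5102 0.1603 0.174 ] [-0.0381  0.1598  0.036 ]
26.80291078247021
t 0.1 yaw 26.8 tool-units dx 10.33 dy -5.48 dz 3.39 | turn -19.15 (deg 153.2, q7 -0.09)
```

```bash
cat > e.py <<'E'
import re
s=open('h.py').read()
s=s.replace('t=np.radians(a)\n','t=np.radians(yw)\n'); open('h.py','w').write(s)
E
python3 e.py
python3 - <<'E'
from h import *
go(.484,-.271,.1,44)
E
```

```text
t 0.1 yaw 26.8 tool-units dx 11.49 dy -2.19 dz 4.06 | turn -2.15 (deg 17.2, q7 -0.09)
```

```bash
python3 -m crank '[[[0,0,0],-1],[[0,0,0],-1],[[0,0,0],-0.15],[[1,-0.2,0.4],0],[[1,-0.2,0.4],0],[[1,-0.2,0.4],0],[[1,-0.2,0.4],0],[[1,-0.2,0.4],0],[[1,-0.2,0.4],0],[[1,-0.2,0.4],0],[[1,-0.2,0.4],0],[[1,-0.2,0.4],0]]' 0.6 30
python3 -m crank '[[[1,-0.2,0.4],0],[[1,-0.2,0],0],[[0.5,0,0],0],[[0,0,0],0]]'
python3 - <<'E'
from h import *
go(.484,-.271,.015,44)
im=vision.camera("top")
for c in caps(im): print(np.round(c[:7],3).tolist())
E
```

```text
time: 1.6
ee_pos: [0.4389, -0.3306, 0.1141]
eef_rot: [0.928, 0.373, -0.0, 0.0]
ft_force: [0.2, -0.1, 0.5]
width: 0.0523
grip_force: 0.0
time: 2.1
ee_pos: [0.4847, -0.2705, 0.1027]
eef_rot: [0.927, 0.375, 0.0, 0.0]
ft_force: [-0.3, -0.3, -0.1]
width: 0.0524
grip_force: 0.0
t 2.1 yaw 44.0 tool-units dx -0.03 dy -0.00 dz 2.92 | turn 0.00 (deg -0.0, q7 -0.45)
[286.753, 241.99, 0.558, 0.059, 23.129, 0.374, 2717.0]
[301.223, 219.465, 0.61, 0.025, -4.262, 0.388, 2748.5]
```

```bash
python3 -m crank '[[[0,0,1],0],[[0,0,1],0],[[0,0,0.5],0],[[0,0,0.4],0],[[0,0,0],0]]'
python3 -m crank '[[[0,0,0],0],[[0,0,0],0],[[0,0,0],0],[[0,0,0],0],[[0,0,0],0],[[0,0,0],0]]' 0 30
python3 - <<'E'
from h import *
c=np.array([.549,-.0005])
for n,th in ((3,149),(4,209),(5,269),(6,329)):
  p=c+.055*np.array([np.cos(np.radians(th)),np.sin(np.radians(th))])
  for a in (th+90,th-90): print(n,p.round(4)); go(*p,.2,a)
E
```

```text
time: 2.78
ee_pos: [0.4839, -0.271, 0.0153]
eef_rot: [0.927, 0.374, -0.0, -0.0]
ft_force: [0.7, 0.1, 0.0]
width: 0.0521
grip_force: 0.0
time: 3.52
ee_pos: [0.4845, -0.2709, 0.016]
eef_rot: [0.927, 0.375, 0.0, 0.0]
ft_force: [-0.9, -0.1, 5.4]
width: 0.0293
grip_force: 30.0
3 [0.5019 0.0278]
t 3.5 yaw 44.0 tool-units dx -8.83 dy 4.63 dz -6.13 | turn 20.62 (deg -165.0, q7 -0.49)
3 [0.5019 0.0278]
t 3.5 yaw 44.0 tool-units dx 8.83 dy -4.63 dz -6.13 | turn -1.88 (deg 15.0, q7 -0.49)
4 [ 0.5009 -0.0272]
t 3.5 yaw 44.0 tool-units dx -6.84 dy -4.42 dz -6.13 | turn 13.12 (deg -105.0, q7 -0.49)
4 [ 0.5009 -0.0272]
t 3.5 yaw 44.0 tool-units dx 6.84 dy 4.42 dz -6.13 | turn -9.38 (deg 75.0, q7 -0.49)
5 [ 0.548  -0.0555]
t 3.5 yaw 44.0 tool-units dx 1.99 dy -7.22 dz -6.13 | turn 5.62 (deg -45.0, q7 -0.49)
5 [ 0.548  -0.0555]
t 3.5 yaw 44.0 tool-units dx -1.99 dy 7.22 dz -6.13 | turn -16.88 (deg 135.0, q7 -0.49)
6 [ 0.5961 -0.0288]
t 3.5 yaw 44.0 tool-units dx 8.83 dy -0.97 dz -6.13 | turn -1.88 (deg 15.0, q7 -0.49)
6 [ 0.5961 -0.0288]
t 3.5 yaw 44.0 tool-units dx -8.83 dy 0.97 dz -6.13 | turn 20.62 (deg -165.0, q7 -0.49)
```

```bash
python3 -m crank '[[[0,0,-0.5],0],[[0,0,-1],-0.9],[[0,0,-1],-1],[[0,0,-1],0],[[0,0,-1],0],[[0,0,-1],0],[[1,-0.1,-0.6],0],[[1,-0.1,0],0],[[1,-0.1,0],0],[[1,-0.1,0],0],[[1,-0.1,0],0],[[1,-0.1,0],0]]'
python3 -m crank '[[[1,-0.1,0],0],[[1,-0.1,0],0],[[0.8,-0.1,0],0],[[0,0,0],0],[[0,0,0],0]]'
python3 - <<'E'
from h import *
go(.5961,-.0288,.104,59); cv2.imwrite("pics/a1.png",vision.camera("side")[:,:,::-1])
E
```

```text
time: 5.03
ee_pos: [0.561, -0.1059, 0.1993]
eef_rot: [0.869, 0.494, 0.0, 0.0]
ft_force: [-0.4, 0.5, -0.2]
width: 0.0297
grip_force: 30.0
time: 5.65
ee_pos: [0.5959, -0.0311, 0.1988]
eef_rot: [0.87, 0.494, -0.0, 0.0]
ft_force: [-0.8, -0.9, -1.2]
width: 0.0299
grip_force: 30.0
t 5.7 yaw 59.2 tool-units dx 0.07 dy -0.03 dz 3.16 | turn 0.02 (deg -0.2, q7 -0.68)
```

View pics/a1.png

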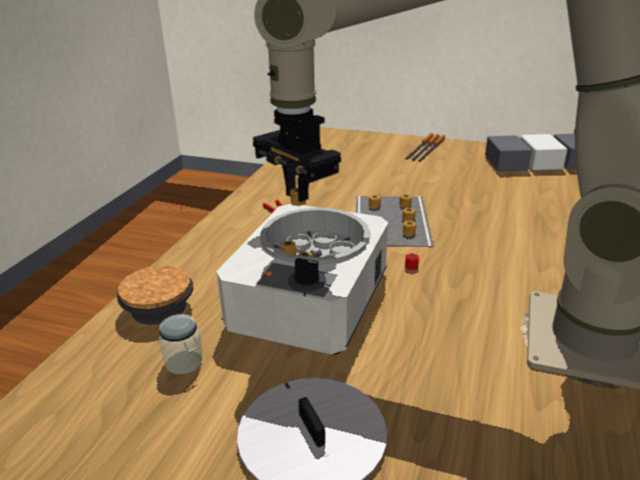

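The cap is held at side pixel (297,196) over the tub, and four spares remain on the mat. Lowering it now.

```bash
python3 -m crank '[[[0.07,0,0.9],0],[[0,0,0.9],0],[[0,0,0.8],0],[[0,0,0.35],0],[[0,0,0.2],0],[[0,0,0],0]]'
python3 -m crank '[[[0,0,0],0],[[0,0,0],0],[[0,0,0],0]]' 0.47
python3 -m crank '[[[0,0,-0.5],0],[[0,0,-1],0],[[0,0,-1],0],[[0,0,-1],0],[[0,0,0],0]]'
python3 - <<'E'
from h import *
print("B");go(.423,-.373,.06,109+90-180);go(.423,-.373,.06,49+90)
print("A");go(.408,-.301,.06,-2+90);go(.408,-.301,.06,58-90)
E
```

```text
time: 6.45
ee_pos: [0.5974, -0.0286, 0.1045]
eef_rot: [0.87, 0.494, 0.0, 0.0]
ft_force: [0.6, 0.5, -0.3]
width: 0.0298
grip_force: 30.0
time: 6.82
ee_pos: [0.5974, -0.0283, 0.1044]
eef_rot: [0.869, 0.494, 0.0, 0.0]
ft_force: [0.8, -0.1, 0.7]
width: 0.0403
grip_force: 0.0
time: 7.45
ee_pos: [0.5987, -0.0281, 0.2128]
eef_rot: [0.869, 0.494, 0.002, 0.002]
ft_force: [0.2, -0.6, 0.1]
width: 0.0411
grip_force: 0.0
B
t 7.5 yaw 59.2 tool-units dx -9.28 dy 8.96 dz 5.09 | turn 5.03 (deg -40.2, q7 -0.68)
t 7.5 yaw 59.2 tool-units dx -3.12 dy -12.52 dz 5.09 | turn -9.97 (deg 79.8, q7 -0.68)
A
t 7.5 yaw 59.2 tool-units dx -9.31 dy -6.03 dz 5.09 | turn -3.60 (deg 28.8, q7 -0.68)
t 7.5 yaw 59.2 tool-units dx -0.57 dy 11.08 dz 5.09 | turn 11.40 (deg -91.2, q7 -0.68)
```

```bash
python3 -m crank '[[[0,0,0],-1],[[0,0,0],-1],[[0,0,0],-1],[[0,0,0],-0.6],[[-1,-0.65,0],0],[[-1,-0.65,0],0],[[-1,-0.65,0],0],[[-1,-0.65,0],0],[[-1,-0.65,0],0],[[-1,-0.65,0.5],0],[[-1,-0.65,1],0],[[-1,-0.65,1],0]]' 0.6
python3 -m crank '[[[-1,-0.65,1],0],[[-0.3,-0.2,0],0],[[0,0,0],0],[[0,0,0],0]]'
python3 - <<'E'
from h import *
go(.408,-.301,.0155,88)
cv2.imwrite("pics/b_side.png",vision.camera("side")[:,:,::-1])
im=vision.camera("top")
for c in caps(im): print(np.round(c[:7],3).tolist())
E
```

```text
time: 8.95
ee_pos: [0.4321, -0.2636, 0.1334]
eef_rot: [0.719, 0.695, -0.0, 0.0]
ft_force: [-0.4, -0.4, -0.4]
width: 0.0523
grip_force: 0.0
time: 9.45
ee_pos: [0.4076, -0.3, 0.1052]
eef_rot: [0.719, 0.695, 0.0, 0.001]
ft_force: [0.1, -0.1, 0.2]
width: 0.0519
grip_force: 0.0
t 9.4 yaw 88.1 tool-units dx -0.03 dy 0.01 dz 2.99 | turn 0.01 (deg -0.1, q7 0.44)
[500.141, 253.216, 0.529, -0.426, 25.129, 0.14, 2429.0]
[286.763, 241.98, 0.558, 0.059, 23.302, 0.374, 2713.5]
[325.153, 220.452, 0.607, -0.029, -1.5, 0.417, 2698.0]
[301.223, 219.427, 0.61, 0.025, -4.142, 0.397, 2744.5]
```

```bash
python3 -m crank '[[[0,0,1],0],[[0,0,1],0],[[0,0,0.6],0],[[0,0,0.4],0],[[0,0,0],0]]'
python3 -m crank '[[[0,0,0],0],[[0,0,0],0],[[0,0,0],0],[[0,0,0],0],[[0,0,0],0],[[0,0,0],0]]' 0 30
python3 -m crank '[[[0,0,-0.5],0],[[0,0,-1],-1],[[0,0,-1],-1],[[0,0,-1],-1],[[0,0,-1],-0.9],[[0,0,-1],0],[[0,0,-0.6],0],[[0,0,0],0]]'
python3 - <<'E'
from h import *
go(.5009,-.0272,.104,119)
E
```

```text
time: 10.18
ee_pos: [0.4061, -0.3006, 0.0138]
eef_rot: [0.719, 0.695, 0.0, -0.0]
ft_force: [0.3, -0.4, 0.5]
width: 0.0522
grip_force: 0.0
time: 10.92
ee_pos: [0.4064, -0.3011, 0.0145]
eef_rot: [0.719, 0.695, 0.0, 0.0]
ft_force: [-1.1, 0.6, 6.3]
width: 0.0298
grip_force: 30.0
time: 11.92
ee_pos: [0.4066, -0.3011, 0.1982]
eef_rot: [0.506, 0.862, -0.0, 0.001]
ft_force: [0.1, 0.4, -1.0]
width: 0.0297
grip_force: 30.0
t 11.9 yaw 119.2 tool-units dx 6.46 dy 7.18 dz 3.14 | turn 0.02 (deg -0.2, q7 1.01)
```

```bash
python3 -m crank '[[[0.8,0.9,0],0],[[0.8,0.9,0],0],[[0.8,0.9,0],0],[[0.8,0.9,0],0],[[0.8,0.9,0],0],[[0.8,0.9,0],0],[[0.8,0.9,0],0],[[0.8,0.8,0],0],[[0.06,0.08,0],0],[[0,0,0],0],[[0,0,0],0]]'
python3 - <<'E'
from h import *
go(.5009,-.0272,.104,119)
E
```

```text
time: 13.3
ee_pos: [0.4992, -0.0278, 0.1966]
eef_rot: [0.507, 0.862, -0.0, -0.0]
ft_force: [0.6, 0.6, -0.3]
width: 0.0296
grip_force: 30.0
t 13.3 yaw 119.1 tool-units dx -0.01 dy 0.06 dz 3.09 | turn 0.01 (deg -0.1, q7 0.40)
```

```bash
python3 -m crank '[[[0,0.05,0.9],0],[[0,0,0.9],0],[[0,0,0.8],0],[[0,0,0.35],0],[[0,0,0.18],0],[[0,0,0],0]]'
python3 -m crank '[[[0,0,0],0],[[0,0,0],0],[[0,0,0],0]]' 0.47
python3 -m crank '[[[0,0,-0.5],0],[[0,0,-1],0],[[0,0,-1],0],[[0,0,-1],0],[[0,0,0],0]]'
python3 - <<'E'
from h import *
print("B");go(.423,-.373,.1,109-90);go(.423,-.373,.1,49+90);go(.423,-.373,.1,-11+90)
im=vision.camera("top")
for c in caps(im): print(np.round(c[:7],3).tolist())
E
```

```text
time: 14.05
ee_pos: [0.5011, -0.0261, 0.1035]
eef_rot: [0.506, 0.862, 0.0, 0.0]
ft_force: [-0.5, -0.8, -0.4]
width: 0.0299
grip_force: 30.0
time: 14.42
ee_pos: [0.501, -0.0259, 0.1034]
eef_rot: [0.506, 0.863, 0.0, 0.0]
ft_force: [0.4, -0.2, 0.9]
width: 0.0402
grip_force: 0.0
time: 15.05
ee_pos: [0.5023, -0.0256, 0.2113]
eef_rot: [0.506, 0.863, 0.001, 0.002]
ft_force: [0.6, -0.1, -0.4]
width: 0.041
grip_force: 0.0
B
t 15.1 yaw 119.2 tool-units dx -6.27 dy 10.09 dz 3.71 | turn 12.53 (deg -100.2, q7 0.40)
t 15.1 yaw 119.2 tool-units dx -5.60 dy -10.47 dz 3.71 | turn -2.47 (deg 19.8, q7 0.40)
t 15.1 yaw 119.2 tool-units dx -11.87 dy -0.38 dz 3.71 | turn 5.03 (deg -40.2, q7 0.40)
[478.031, 299.918, 0.423, -0.373, 19.189, 0.247, 2463.5]
[514.186, 288.365, 0.449, -0.455, -5.854, 0.191, 2407.0]
[500.159, 253.208, 0.529, -0.426, 24.672, 0.154, 2415.5]
```

```bash
python3 -m crank '[[[0,0,0],1],[[0,0,0],1],[[0,0,0],1],[[0,0,0],1],[[0,0,0],1],[[-1,0,0],0],[[-1,0,0],0],[[-1,0,0],0],[[-1,0,0],0],[[-1,0,0],0],[[-1,-0.1,0],0],[[-1,-0.1,0.5],0]]' 0.6
python3 -m crank '[[[-1,-0.1,1],0],[[-1,-0.1,1],0],[[-1,0,0.9],0],[[-1,0,0],0],[[-0.8,0,0],0],[[0,0,0],0],[[0,0,0],0]]'
python3 - <<'E'
from h import *
go(.423,-.373,.0155,79)
E
```

```text
time: 16.6
ee_pos: [0.4555, -0.2319, 0.1933]
eef_rot: [0.77, 0.638, 0.0, 0.0]
ft_force: [0.7, -0.1, 0.3]
width: 0.0515
grip_force: 0.0
time: 17.48
ee_pos: [0.4233, -0.3705, 0.1063]
eef_rot: [0.77, 0.638, 0.0, 0.0]
ft_force: [0.1, 0.3, 0.3]
width: 0.0524
grip_force: 0.0
t 17.5 yaw 79.2 tool-units dx -0.08 dy 0.01 dz 3.03 | turn 0.03 (deg -0.2, q7 0.35)
```

```bash
python3 -m crank '[[[-0.08,0,1],0],[[0,0,1],0],[[0,0,0.6],0],[[0,0,0.4],0],[[0,0,0],0]]'
python3 -m crank '[[[0,0,0],0],[[0,0,0],0],[[0,0,0],0],[[0,0,0],0],[[0,0,0],0],[[0,0,0],0]]' 0 30
python3 -m crank '[[[0,0,-0.5],0],[[0,0,-1],1],[[0,0,-1],1],[[0,0,-1],0.5],[[0,0,-1],0],[[0,0,-1],0],[[0,0,-0.6],0],[[0,0,0],0]]'
python3 - <<'E'
from h import *
go(.5019,.0278,.104,59)
E
```

```text
time: 18.1
ee_pos: [0.4224, -0.3733, 0.0159]
eef_rot: [0.77, 0.638, 0.0, -0.0]
ft_force: [-0.1, 0.1, -0.7]
width: 0.0522
grip_force: 0.0
time: 18.85
ee_pos: [0.4226, -0.3739, 0.0166]
eef_rot: [0.771, 0.637, -0.0, 0.0]
ft_force: [-0.8, 0.4, 6.6]
width: 0.0301
grip_force: 30.0
time: 19.85
ee_pos: [0.4228, -0.374, 0.2003]
eef_rot: [0.869, 0.494, 0.0, 0.001]
ft_force: [0.9, -0.0, -1.3]
width: 0.0298
grip_force: 30.0
t 19.9 yaw 59.2 tool-units dx 12.84 dy -4.64 dz 3.21 | turn 0.03 (deg -0.2, q7 0.04)
```

```bash
python3 -m crank '[[[1,-0.36,0],0],[[1,-0.36,0],0],[[1,-0.36,0],0],[[1,-0.36,0],0],[[1,-0.36,0],0],[[1,-0.36,0],0],[[1,-0.36,0],0],[[1,-0.36,0],0],[[1,-0.36,0],0],[[1,-0.36,0],0],[[1,-0.36,0],0],[[1,-0.36,0],0]]'
python3 -m crank '[[[0.84,-0.3,0],0],[[0,0,0],0],[[0,0,0],0]]'
python3 - <<'E'
from h import *
go(.5019,.0278,.105,59)
E
```

```text
time: 21.35
ee_pos: [0.4947, 0.0029, 0.1978]
eef_rot: [0.869, 0.494, -0.001, -0.001]
ft_force: [0.5, 0.2, -1.1]
width: 0.0298
grip_force: 30.0
time: 21.72
ee_pos: [0.5, 0.0274, 0.1982]
eef_rot: [0.87, 0.494, -0.001, -0.0]
ft_force: [-0.2, 0.0, -0.6]
width: 0.0296
grip_force: 30.0
t 21.7 yaw 59.2 tool-units dx 0.05 dy 0.05 dz 3.11 | turn 0.02 (deg -0.2, q7 -0.75)
```

```bash
python3 -m crank '[[[0.05,0.05,0.9],0],[[0,0,0.9],0],[[0,0,0.8],0],[[0,0,0.35],0],[[0,0,0.16],0],[[0,0,0],0]]'
python3 -m crank '[[[0,0,0],0],[[0,0,0],0],[[0,0,0],0]]' 0.47
python3 -m crank '[[[0,0,-0.5],0],[[0,0,-1],0],[[0,0,-1],0],[[0,0,-1],0],[[0,0,0],0]]'
python3 - <<'E'
from h import *
im=vision.camera("top")
for c in caps(im): print(np.round(c[:7],3).tolist())
print("E");go(.529,-.426,.1,25);go(.529,-.426,.1,85)
E
```

```text
time: 22.48
ee_pos: [0.5028, 0.0285, 0.1062]
eef_rot: [0.87, 0.494, 0.0, 0.0]
ft_force: [-0.2, -1.1, 0.6]
width: 0.0299
grip_force: 30.0
time: 22.85
ee_pos: [0.5027, 0.0287, 0.1062]
eef_rot: [0.869, 0.494, 0.0, 0.0]
ft_force: [0.3, 0.4, 0.3]
width: 0.0404
grip_force: 0.0
time: 23.48
ee_pos: [0.5039, 0.029, 0.2141]
eef_rot: [0.869, 0.494, 0.002, 0.001]
ft_force: [-0.5, 0.0, -0.5]
width: 0.041
grip_force: 0.0
[514.207, 288.38, 0.449, -0.455, -6.293, 0.184, 2413.5]
[500.141, 253.222, 0.529, -0.426, 25.42, 0.134, 2421.0]
E
t 23.5 yaw 59.2 tool-units dx -5.63 dy 14.10 dz 3.75 | turn 4.28 (deg -34.2, q7 -0.75)
t 23.5 yaw 59.2 tool-units dx -15.03 dy 2.18 dz 3.75 | turn -3.22 (deg 25.8, q7 -0.75)
```

```bash
python3 -m crank '[[[0,0,0],1],[[0,0,0],1],[[0,0,0],1],[[0,0,0],1],[[0,0,0],0.3],[[-0.4,1,0],0],[[-0.4,1,0],0],[[-0.4,1,0],0],[[-0.4,1,0],0],[[-0.4,1,0],0],[[-0.4,1,0],0],[[-0.4,1,0],0]]' 0.6
python3 -m crank '[[[-0.4,1,0],0],[[-0.4,1,0],0],[[-0.4,1,0.7],0],[[-0.4,1,1],0],[[-0.4,1,1],0],[[-0.4,1,1],0],[[-0.4,1,0],0],[[-0.4,0.1,0],0],[[0,0,0],0],[[0,0,0],0]]'
python3 - <<'E'
from h import *
go(.529,-.426,.0155,25)
E
```

```text
time: 25.02
ee_pos: [0.5139, -0.1981, 0.2102]
eef_rot: [0.977, 0.215, -0.001, -0.0]
ft_force: [0.6, -0.5, 0.4]
width: 0.0525
grip_force: 0.0
time: 26.28
ee_pos: [0.5172, -0.4294, 0.1002]
eef_rot: [0.977, 0.215, 0.0, -0.0]
ft_force: [-0.6, 1.1, 1.6]
width: 0.052
grip_force: 0.0
t 26.3 yaw 24.9 tool-units dx 0.41 dy 0.06 dz 2.82 | turn -0.01 (deg 0.1, q7 -0.63)
```

```bash
python3 -m crank '[[[0.41,0.06,1],0],[[0,0,1],0],[[0,0,0.6],0],[[0,0,0.2],0],[[0,0,0],0]]'
python3 -m crank '[[[0,0,0],0],[[0,0,0],0],[[0,0,0],0],[[0,0,0],0],[[0,0,0],0],[[0,0,0],0]]' 0 30
python3 -m crank '[[[0,0,-0.5],0],[[0,0,-1],1],[[0,0,-1],1],[[0,0,-1],1],[[0,0,-1],0.25],[[0,0,-1],0],[[0,0,-0.6],0],[[0,0,0],0]]'
python3 - <<'E'
from h import *
go(.548,-.0555,.104,-1)
E
```

```text
time: 26.9
ee_pos: [0.5288, -0.4273, 0.0165]
eef_rot: [0.977, 0.215, 0.0, 0.0]
ft_force: [0.3, 0.1, 0.5]
width: 0.0523
grip_force: 0.0
time: 27.65
ee_pos: [0.5287, -0.4275, 0.0164]
eef_rot: [0.977, 0.215, 0.0, 0.0]
ft_force: [-1.6, -0.3, 5.5]
width: 0.0295
grip_force: 30.0
time: 28.65
ee_pos: [0.529, -0.4276, 0.2002]
eef_rot: [1.0, -0.01, 0.001, 0.001]
ft_force: [0.3, -0.9, -1.3]
width: 0.0302
grip_force: 30.0
t 28.6 yaw -1.2 tool-units dx 0.42 dy -12.41 dz 3.21 | turn -0.02 (deg 0.2, q7 -1.05)
```

```bash
python3 -m crank '[[[0,-1,0],0],[[0,-1,0],0],[[0,-1,0],0],[[0,-1,0],0],[[0,-1,0],0],[[0,-1,0],0],[[0,-1,0],0],[[0,-1,0],0],[[0,-1,0],0],[[0.2,-1,0],0],[[0.2,-1,0],0],[[0,-1,0],0]]'
python3 -m crank '[[[0,-0.4,0],0],[[0,0,0],0],[[0,0,0],0]]'
python3 - <<'E'
from h import *
go(.548,-.0555,.105,-1)
E
```

```text
time: 30.15
ee_pos: [0.5475, -0.0665, 0.1973]
eef_rot: [1.0, -0.01, -0.001, -0.0]
ft_force: [-0.3, -0.1, -0.4]
width: 0.03
grip_force: 30.0
time: 30.52
ee_pos: [0.5481, -0.0573, 0.1985]
eef_rot: [1.0, -0.011, -0.0, 0.0]
ft_force: [-0.4, -0.6, -0.7]
width: 0.0301
grip_force: 30.0
t 30.5 yaw -1.3 tool-units dx -0.00 dy -0.06 dz 3.12 | turn -0.04 (deg 0.3, q7 -1.65)
```

```bash
python3 -m crank '[[[0,-0.06,0.9],0],[[0,0,0.9],0],[[0,0,0.8],0],[[0,0,0.35],0],[[0,0,0.16],0],[[0,0,0],0]]'
python3 -m crank '[[[0,0,0],0],[[0,0,0],0],[[0,0,0],0]]' 0.47
python3 -m crank '[[[0,0,-0.5],0],[[0,0,-1],-1],[[0,0,-1],-1],[[0,0,-1],-1],[[0,0,-0.5],-1],[[0,0,0],-1],[[0,0,0],-1],[[0,0,0],-1],[[0,0,0],-1],[[0,0,0],-1],[[0,0,0],-1],[[0,0,0],-1]]'
python3 -m crank '[[[0,0,0],-1],[[0,0,0],-1],[[0,0,0],-1],[[0,0,0],-1],[[0,0,0],-1],[[0,0,0],-0.8],[[0,0,0],0]]'
python3 - <<'E'
from h import *
go(.4245,.377,.12,133.5)
E
```

```text
time: 31.28
ee_pos: [0.5486, -0.0541, 0.106]
eef_rot: [1.0, -0.011, 0.0, 0.0]
ft_force: [1.1, 0.0, -0.2]
width: 0.0303
grip_force: 30.0
time: 31.65
ee_pos: [0.5485, -0.0538, 0.1059]
eef_rot: [1.0, -0.01, 0.0, 0.0]
ft_force: [0.1, 0.6, 0.2]
width: 0.0407
grip_force: 0.0
time: 33.15
ee_pos: [0.5484, -0.0537, 0.2267]
eef_rot: [0.725, 0.689, 0.0, 0.0]
ft_force: [-0.0, -0.3, -0.6]
width: 0.0405
grip_force: 0.0
time: 34.02
ee_pos: [0.5485, -0.0538, 0.2265]
eef_rot: [0.397, 0.918, 0.0, 0.0]
ft_force: [0.3, 0.1, 0.1]
width: 0.0409
grip_force: 0.0
t 34.0 yaw 133.2 tool-units dx 13.26 dy 6.89 dz 3.55 | turn -0.04 (deg 0.3, q7 0.65)
```

```bash
python3 -m crank '[[[1,0.5,0],0],[[1,0.5,0],0],[[1,0.5,0],0],[[1,0.5,0],0],[[1,0.5,0],0],[[1,0.5,0],0],[[1,0.5,0],0],[[1,0.5,0],0],[[0,0,0],0],[[0,0,0],0]]' 0.6
python3 - <<'E'
from h import *
im=vision.camera("top"); s=vision.camera("side")
for c in caps(im,.118): print(np.round(c[:5],3).tolist())
for c in caps(im,.031): print(np.round(c[:5],3).tolist())
a=cv2.resize(im[175:375,80:380],(800,533)); b=cv2.resize(im,(0,0),fx=.1,fy=.1)
cv2.imwrite("pics/c_top.png",a[:,:,::-1])
go(.4245,.377,.12,133.5)
E
```

```text
time: 35.28
ee_pos: [0.4718, 0.2028, 0.2258]
eef_rot: [0.398, 0.917, -0.0, 0.0]
ft_force: [0.4, 0.0, 0.2]
width: 0.0524
grip_force: 0.0
[514.166, 288.383, 0.449, -0.427, -5.901]
[324.375, 264.521, 0.503, -0.026, -1.217]
[298.37, 264.643, 0.504, 0.029, -0.935]
[336.587, 243.186, 0.549, -0.052, 0.68]
[286.734, 241.968, 0.552, 0.054, 23.487]
[325.149, 220.452, 0.598, -0.028, -1.406]
[301.205, 219.451, 0.6, 0.023, -4.368]
[514.166, 288.383, 0.449, -0.455, -5.901]
[324.375, 264.521, 0.506, -0.027, -1.217]
[298.37, 264.643, 0.507, 0.032, -0.935]
[336.587, 243.186, 0.555, -0.055, 0.68]
[286.734, 241.968, 0.558, 0.059, 23.487]
[325.149, 220.452, 0.607, -0.029, -1.406]
[301.205, 219.451, 0.61, 0.025, -4.368]
t 35.4 yaw 133.1 tool-units dx 5.32 dy 2.86 dz 3.52 | turn -0.06 (deg 0.4, q7 0.15)
```

View pics/c_top.png

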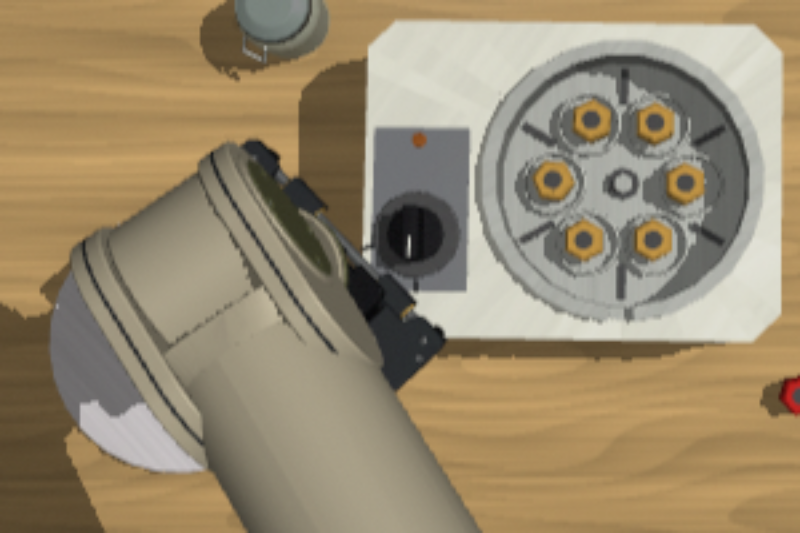

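All six cups now hold a brass cap: (591,120), (655,122), (685,184), (653,241), (584,240) and (552,181) in the crop. The surplus cap is still on the mat. The lid's visible edge is where it was at the start. I'll check the position of the grip by triangulating it.

Run:
```python
from h import *
c=[]
for n,box in(("top",(125,165,285,320)),("side",(290,335,390,452))):
    im=cv2.imread(f"pics/{n}0.png"); x0,x1,y0,y1=box
    m=(im[y0:y1,x0:x1].max(2)<60); ys,xs=np.nonzero(m); c.append((xs.mean()+x0,ys.mean()+y0)); print(n,c[-1],m.sum(),xs.min()+x0,xs.max()+x0,ys.min()+y0,ys.max()+y0)
p=two(*c); print(p, px("top",p),px("side",p))
go(p[0],p[1],.06,133.5)
```

```text
top (np.float64(144.725), np.float64(302.1142857142857)) 280 130 159 290 314
side (np.float64(311.7407975460123), np.float64(422.5950920245399)) 652 299 324 398 446
[0.42318805 0.38014092 0.03164235] [144.93589829 302.78188808] [310.69175832 422.54499762]
t 35.4 yaw 133.1 tool-units dx 5.42 dy 2.90 dz 5.52 | turn -0.06 (deg 0.4, q7 0.15)
```

```bash
python3 -m crank '[[[1,0.5,0],-0.06],[[1,0.5,0],0],[[1,0.5,0],0],[[1,0.6,0],0],[[1,0.6,0],0],[[0.4,0.2,1],0],[[0,0,1],0],[[0,0,1],0],[[0,0,1],0],[[0,0,0],0]]'
python3 - <<'E'
from h import *
go(.4235,.3798,.021,133.5)
E
```

```text
time: 36.62
ee_pos: [0.4226, 0.3788, 0.1037]
eef_rot: [0.394, 0.919, -0.002, -0.001]
ft_force: [0.2, -0.0, 0.7]
width: 0.0522
grip_force: 0.0
t 36.6 yaw 133.6 tool-units dx 0.00 dy 0.05 dz 2.76 | turn 0.01 (deg -0.1, q7 -0.34)
```

```bash
python3 -m crank '[[[0,0.05,0.8],0],[[0,0,0.8],0],[[0,0,0.6],0],[[0,0,0.4],0],[[0,0,0.2],0],[[0,0,0],0]]'
python3 -m crank '[[[0,0,0],0],[[0,0,0],0],[[0,0,0],0],[[0,0,0],0],[[0,0,0],0],[[0,0,0],0],[[0,0,0],0]]' 0 58
python3 -m crank '[[[0,0,-0.3],0],[[0,0,-0.6],0],[[0,0,-0.6],0],[[0,0,-1],0],[[0,0,-1],0],[[0,0,-1],0],[[0,0,-1],0],[[0,0,-1],0],[[0,0,0],0],[[0,0,0],0]]'
python3 - <<'E'
from h import *
go(.549,0,.2,-1.2)
s=yaw()[1]; print(s["ft_force"],s["torque"])
E
```

```text
time: 37.38
ee_pos: [0.4239, 0.3817, 0.0216]
eef_rot: [0.393, 0.919, -0.0, 0.0]
ft_force: [0.3, -0.6, 1.1]
width: 0.0524
grip_force: 0.0
time: 38.25
ee_pos: [0.4237, 0.3815, 0.0215]
eef_rot: [0.393, 0.919, -0.0, 0.0]
ft_force: [-2.4, -3.7, 3.8]
width: 0.0156
grip_force: 58.0
time: 39.5
ee_pos: [0.4237, 0.3813, 0.2161]
eef_rot: [0.393, 0.919, -0.0, 0.0]
ft_force: [0.3, 0.1, -3.8]
width: 0.0156
grip_force: 58.0
t 39.5 yaw 133.7 tool-units dx 4.44 dy 12.62 dz 0.54 | turn 16.86 (deg -134.9, q7 -0.27)
[ 0.2727415   0.10688974 -3.79302697] [ 0.03140769 -0.11671907  0.03646585]
```

```bash
python3 -m crank '[[[0,0,0],0.5],[[0,0,0],1],[[0,0,0],1],[[0,0,0],1],[[0,0,0],1],[[0,0,0],1],[[0,0,0],1],[[0,0,0],1],[[0,0,0],0.5],[[0,0,0],0],[[0,0,0],0]]'
python3 - <<'E'
from h import *
s=yaw()[1]; go(.549,0,.216,yaw()[0])
E
```

```text
time: 40.88
ee_pos: [0.4236, 0.3814, 0.2159]
eef_rot: [0.82, 0.572, -0.001, 0.0]
ft_force: [-0.3, -0.1, -2.3]
width: 0.0158
grip_force: 58.0
t 40.9 yaw 69.8 tool-units dx -10.49 dy 8.31 dz -0.00 | turn -0.00 (deg 0.0, q7 -1.33)
```

```bash
python3 -m crank '[[[-0.5,0.4,0],0],[[-0.95,0.75,0],0],[[-0.95,0.75,0],0],[[-0.95,0.75,0],0],[[-0.95,0.75,0],0],[[-0.95,0.75,0],0],[[-0.95,0.75,0],0],[[-0.95,0.75,0],0],[[-0.95,0.75,0],0],[[-0.95,0.75,0],0],[[-0.95,0.75,0],0],[[-0.49,0.41,0],0]]'
python3 -m crank '[[[0,0,0],0.5],[[0,0,0],1],[[0,0,0],1],[[0,0,0],1],[[0,0,0],1],[[0,0,0],1],[[0,0,0],1],[[0,0,0],1],[[0,0,0],0.6],[[0,0,0],0],[[0,0,0],0]]'
python3 - <<'E'
from h import *
go(.549,0,.2,-1.2)
im=vision.camera("top"); cv2.imwrite("pics/d_top.png",cv2.resize(im[150:350,180:440],(780,600))[:,:,::-1])
cv2.imwrite("pics/d_side.png",vision.camera("side")[:,:,::-1])
E
```

```text
time: 42.38
ee_pos: [0.5486, -0.0021, 0.2162]
eef_rot: [0.821, 0.571, -0.0, -0.0]
ft_force: [0.5, -0.1, -1.9]
width: 0.0158
grip_force: 58.0
time: 43.75
ee_pos: [0.5484, 0.0005, 0.2165]
eef_rot: [0.999, 0.044, -0.0, -0.0]
ft_force: [-0.4, 0.2, -3.4]
width: 0.0157
grip_force: 58.0
t 43.8 yaw 5.1 tool-units dx 0.02 dy 0.02 dz 0.55 | turn 0.78 (deg -6.3, q7 -1.63)
```

View pics/d_side.png

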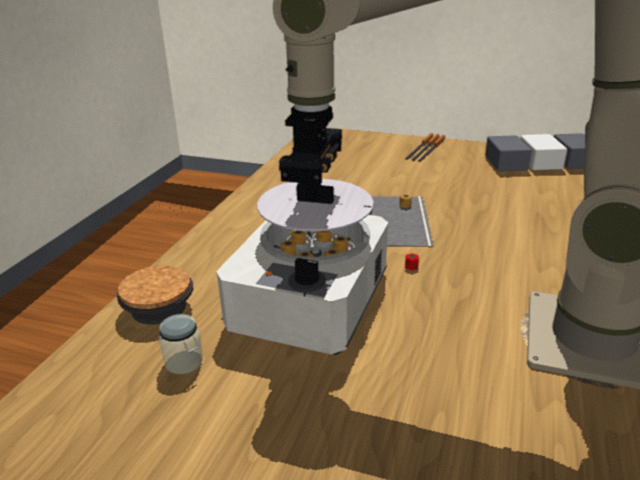

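The lid is level above the tub, centred near side pixel (315,205), and all the caps are visible in their cups. I'll check its centre against the tub axis, using the side camera alone for both.

Run:
```python
from h import *
im=cv2.imread("pics/d_side.png")[:,:,::-1].copy(); h=cv2.cvtColor(im,cv2.COLOR_RGB2HSV)
m=((h[:,:,1]<45)&(h[:,:,2]>120)).astype(np.uint8)*255; m[:170]=0;m[228:]=0;m[:,:250]=0;m[:,380:]=0
m[:, :]=cv2.morphologyEx(m,cv2.MORPH_OPEN,np.ones((3,3)))
c=max(cv2.findContours(m,cv2.RETR_EXTERNAL,cv2.CHAIN_APPROX_NONE)[0],key=cv2.contourArea)
print(cv2.boundingRect(c))
x,y,w,hh=cv2.boundingRect(c); P=c[:,0].astype(float)
# leftmost/rightmost => centre line; world rim fit by points on disc plane
W=np.array([pt("side",u,v,.2095)[:2] for u,v in P])
from scipy.optimize import least_squares
f=least_squares(lambda q:np.hypot(*(W-q[:2]).T)-.114,[.549,0],loss='soft_l1',f_scale=.002); print("lid centre",f.x, np.median(abs(f.fun)))
im=cv2.imread("pics/side0.png")[:,:,::-1]
for a in np.radians([-90,0,90,180]): print(px("side",[.549+.112*np.cos(a),.112*np.sin(a),.14]).round(1))
```

```text
(322, 179, 58, 49)
lid centre [0.54165338 0.00439994] 0.010549728506953113
[330.4 208.7]
[262.7 224.8]
[293.6 259.8]
[367.2 240.1]
```

```bash
python3 -m crank '[[[0,0,0.2],0.78],[[0,0,0.2],0],[[0,0,0.3],0],[[0,0,0.3],0],[[0,0,0.2],0],[[0,0,0],0],[[0,0,0],0]]'
```

```text
time: 44.72
ee_pos: [0.5486, 0.0, 0.1808]
eef_rot: [1.0, -0.012, 0.0, 0.0]
ft_force: [0.1, 0.3, -2.7]
width: 0.0157
grip_force: 58.0
```

```bash
python3 -m crank '[[[0,0,0.3],0],[[0,0,0.2],0],[[0,0,0.1],0],[[0,0,0.1],0],[[0,0,0],0],[[0,0,0],0]]'; python3 -m crank '[[[0,0,0.07],0],[[0,0,0.07],0],[[0,0,0],0]]'
```

```text
time: 45.48
ee_pos: [0.5486, 0.0, 0.1599]
eef_rot: [1.0, -0.012, 0.0, 0.0]
ft_force: [0.3, 0.7, 2.8]
width: 0.0154
grip_force: 58.0
time: 45.85
ee_pos: [0.5487, -0.0004, 0.1552]
eef_rot: [1.0, -0.012, 0.0, 0.0]
ft_force: [1.8, -2.1, 2.5]
width: 0.0154
grip_force: 58.0
```

```bash
python3 -m crank '[[[0,0,0.08],0],[[0,0,0.05],0],[[0,0,0],0],[[0,0,0],0]]'
python3 - <<'E'
from h import *
s=yaw()[1]; print(yaw()[0],s["ee_pos"],s["ft_force"],s["torque"])
E
```

```text
time: 46.35
ee_pos: [0.5487, -0.0006, 0.1517]
eef_rot: [1.0, -0.012, 0.0, 0.0]
ft_force: [-0.7, -3.0, 5.6]
width: 0.0159
grip_force: 58.0
-1.3812286497224657 [ 0.54870601 -0.00061769  0.15169684] [-0.67971246 -3.00246956  5.62372791] [-0.6199749  -0.4998129   0.09513374]
```

```bash
python3 -m crank '[[[0,0,0],0],[[0,0,0],0],[[0,0,0],0],[[0,0,0],0]]' 0.55; python3 -m crank '[[[0,0,-0.5],0],[[0,0,-1],0],[[0,0,-1],0],[[0,0,-1],0],[[0,-1,-0.5],0],[[0,-1,0],0],[[0,-1,0],0],[[0,-1,0],0],[[0,-1,0],0],[[0,-1,0],0],[[0,-1,0],0],[[0,0,0],0]]'
python3 - <<'E'
from h import *
im=vision.camera("top"); s=vision.camera("side")
a=cv2.resize(im[170:320,200:400],(600,450),interpolation=cv2.INTER_CUBIC)
b=cv2.resize(s[180:350,200:400],(353,300),interpolation=cv2.INTER_CUBIC)
b=cv2.resize(s[190:310,210:400],(712,450))[:,:]
cv2.imwrite("pics/e1.png",a[:,:,::-1]);cv2.imwrite("pics/e2.png",b[:,:,::-1]); cv2.imwrite("pics/e_top.png",im[:,:,::-1]); cv2.imwrite("pics/e_side.png",s[:,:,::-1])
E
```

```text
time: 46.85
ee_pos: [0.5483, 0.0001, 0.1513]
eef_rot: [1.0, -0.012, -0.0, -0.0]
ft_force: [-0.3, -1.0, 0.0]
width: 0.0448
grip_force: 0.0
time: 48.35
ee_pos: [0.5526, 0.2128, 0.2724]
eef_rot: [1.0, -0.01, 0.0, -0.001]
ft_force: [-0.2, -0.7, 0.5]
width: 0.0477
grip_force: 0.0
```

View pics/e1.png

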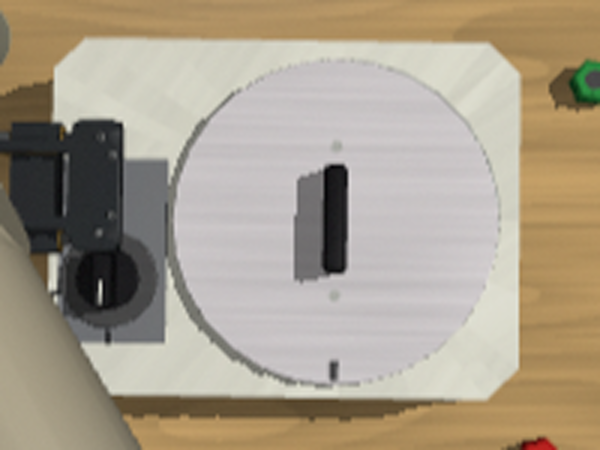

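View pics/e2.png

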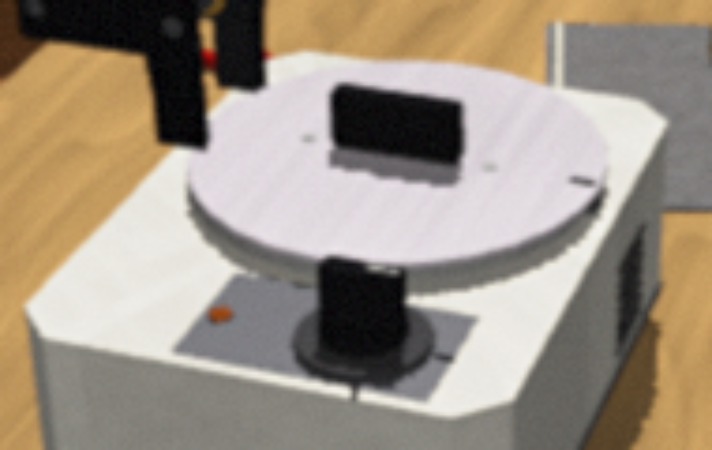

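Run:
```python
from h import *
T=lambda x,y:(200+(x+.5)/3-.5,170+(y+.5)/3-.5)
S=lambda x,y:(210+(x+.5)*190/712-.5,190+(y+.5)*120/450-.5)
for n,a,b in(("d1",(337,146),(308,139)),("d2",(334,296),(490,168)),("stroke",(333,370),(580,181)),):
    p=two(T(*a),S(*b)); print(n,p.round(4),(px("top",p)-T(*a)).round(2),(px("side",p)-S(*b)).round(2))
for z in(.145,.155):
  for s in("axis",): 
    f=least=None
# disc edge points, top view: left,right,top,bottom
for nm,a in(("L",(172,222)),("R",(500,222)),("T",(336,58)),("B",(336,387))): print(nm,pt("top",*T(*a),.145).round(4))
for nm,a in(("side left",(188,165)),("right",(607,172)),("far",(400,60))): print(nm,pt("side",*S(*a),.145).round(4),pt("side",*S(*a),.155).round(4))
```

```text
d1 [ 0.5979 -0.0011  0.1447] [0.24 0.69] [-0.75 -0.06]
d2 [0.4932 0.0018 0.1447] [0.22 0.74] [-0.8  -0.03]
stroke [0.4428 0.0031 0.1456] [0.11 0.4 ] [-0.44 -0.  ]
L [0.5472 0.1146 0.145 ]
R [ 0.5452 -0.1136  0.145 ]
T [ 6.614e-01 -4.000e-04  1.450e-01]
B [0.4319 0.0014 0.145 ]
side left [0.6471 0.0453 0.145 ] [0.6389 0.0619 0.155 ]
right [ 0.4311 -0.0117  0.145 ] [0.4269 0.0059 0.155 ]
far [ 0.58   -0.1079  0.145 ] [ 0.5731 -0.0885  0.155 ]
```

The crops show the lid seated. Its top reads z = 0.1447 at both dimples (e1 (337,146) and (334,296)) and 0.1456 at the stroke (333,370), against 0.145 expected when flush. It is centred on the tub. The switch is next. I'll turn the gripper half round, because joint 7 has no room to turn clockwise from here.

```bash
python3 -m crank '[[[0,0,0],-1],[[0,0,0],-1],[[0,0,0],-1],[[0,0,0],-1],[[0,0,0],-1],[[0,0,0],-1],[[0,0,0],-1],[[0,0,0],-1],[[0,0,0],-1],[[0,0,0],-1],[[0,0,0],-1],[[0,0,0],-1]]' 0.4
python3 -m crank '[[[0,0,0],-1],[[0,0,0],-1],[[0,0,0],-1],[[0,0,0],-1],[[0,0,0],-1],[[0,0,0],-1],[[0,0,0],-1],[[0,0,0],-1],[[0,0,0],-1],[[0,0,0],-1],[[0,0,0],-0.5],[[0,0,0],0]]'
python3 - <<'E'
from h import *
im=cv2.imread("pics/top0.png"); s=cv2.imread("pics/side0.png")
K=210+95*.2833-.36,175+310*.2833-.36
f=pt("top",*K,.144); print("foot",f, pt("top",210+(32+162)/2*.2833-.36,175+276*.2833-.36,.131))
m=s[255:300,285:330].max(2)<50; ys,xs=np.nonzero(m); print("side black",xs.min()+285,xs.max()+285,ys.min()+255,ys.max()+255)
E2=lambda x,y:(210+(x+.5)*190/712-.5,190+(y+.5)*120/450-.5)
print("foot side",pt("side",*E2(366,343),.144)); print("bar top side",pt("side",*E2(362,266),.174))
go(f[0],f[1],.2,178.8)
E
```

```text
time: 49.95
ee_pos: [0.5538, 0.2083, 0.2719]
eef_rot: [0.677, 0.736, -0.0, 0.001]
ft_force: [0.2, 0.9, 0.5]
width: 0.035
grip_force: 0.0
time: 51.45
ee_pos: [0.5538, 0.2085, 0.2716]
eef_rot: [0.013, 1.0, -0.0, 0.0]
ft_force: [0.9, -0.5, 0.7]
width: 0.0348
grip_force: 0.0
foot [0.50833011 0.15742665 0.144     ] [0.52913834 0.15805402 0.131     ]
side black 290 323 255 292
foot side [0.4981391  0.17760948 0.144     ]
bar top side [0.50565384 0.15962203 0.174     ]
t 51.5 yaw 178.5 tool-units dx 1.48 dy -1.73 dz 2.39 | turn -0.04 (deg 0.3, q7 0.87)
```

```bash
python3 -m crank '[[[0.75,-0.8,0],0],[[0.75,-0.8,0],0],[[0,0,1],0],[[0,0,0.8],0],[[0,0,0],0],[[0,0,0],0]]'
python3 - <<'E'
from h import *
go(.508,.159,.153,178.8)
s=vision.camera("side"); cv2.imwrite("pics/f.png",cv2.resize(s[200:320,230:390],(640,480),interpolation=cv2.INTER_CUBIC)[:,:,::-1])
E
```

```text
time: 52.2
ee_pos: [0.5077, 0.163, 0.2185]
eef_rot: [0.012, 1.0, 0.0, 0.001]
ft_force: [-0.5, -0.1, -0.0]
width: 0.0348
grip_force: 0.0
t 52.2 yaw 178.6 tool-units dx -0.01 dy -0.13 dz 2.18 | turn -0.03 (deg 0.2, q7 0.96)
```

View pics/f.png

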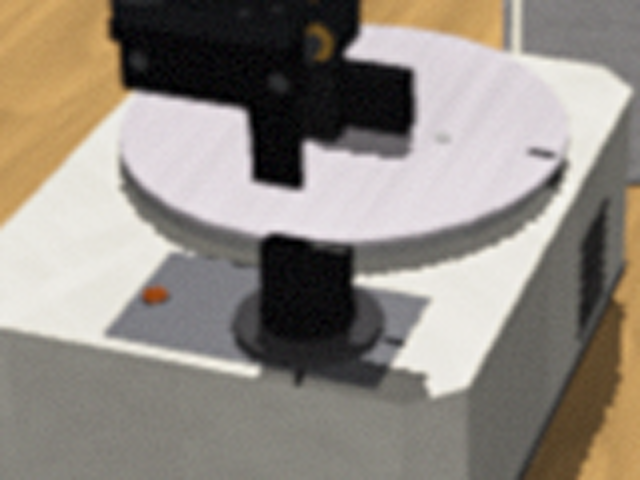

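The fingers are above the bar: near finger tip at crop (278,185), bar top at about (307,240). Descending.

```bash
python3 -m crank '[[[0,-0.12,0.7],-0.03],[[0,0,0.6],0],[[0,0,0.5],0],[[0,0,0.35],0],[[0,0,0],0],[[0,0,0],0]]'
python3 -m crank '[[[0,0,0],0],[[0,0,0],0],[[0,0,0],0],[[0,0,0],0],[[0,0,0],0]]' 0 20
```

```text
time: 53.0
ee_pos: [0.5074, 0.1596, 0.1534]
eef_rot: [0.01, 1.0, 0.0, 0.0]
ft_force: [-0.1, -0.4, 0.9]
width: 0.0345
grip_force: 0.0
time: 53.62
ee_pos: [0.5073, 0.159, 0.1531]
eef_rot: [0.01, 1.0, -0.0, 0.0]
ft_force: [-1.1, -2.8, 4.1]
width: 0.014
grip_force: 20.0
```

Bar gripped at 14 mm. Now the clockwise turn, positive about tool z: 74.5° is 9.3 units.

```bash
python3 -m crank '[[[0,0,0],0.6],[[0,0,0],0.9],[[0,0,0],0.9],[[0,0,0],0.9],[[0,0,0],0.9],[[0,0,0],0.9],[[0,0,0],0.9],[[0,0,0],0.9],[[0,0,0],0.9],[[0,0,0],0.9],[[0,0,0],0.5],[[0,0,0],0]]'
python3 - <<'E'
from h import *
a,s=yaw(); print(a,s["width"],s["torque"],s["ft_force"])
E
```

```text
time: 55.12
ee_pos: [0.5076, 0.1595, 0.1531]
eef_rot: [0.607, 0.795, 0.0, 0.0]
ft_force: [0.8, -1.1, 2.2]
width: 0.0138
grip_force: 20.0
105.3077859488629 0.013762038529563479 [-0.27899745 -0.60988433  0.00647867] [ 0.78765286 -1.13006255  2.2365164 ]
```

```bash
python3 -m crank '[[[0,0,0],0.15],[[0,0,0],0],[[0,0,0],0]]'
python3 -m crank '[[[0,0,0],0],[[0,0,0],0],[[0,0,0],0],[[0,0,0],0]]' 0.45
python3 -m crank '[[[0,0,-0.4],0],[[0,0,-1],0],[[0,0,-1],0],[[0,0,-1],0],[[0,0,-1],0],[[1,1,0],0],[[1,1,0],0],[[1,1,0],0],[[0.7,1,0],0],[[0,1,0],0],[[0,0,0],0],[[0,0,0],0]]'
python3 - <<'E'
from h import *
im=vision.camera("top"); s=vision.camera("side")
for c in caps(im,.031): print(np.round(c[:5],3).tolist())
a=cv2.resize(im,(427,320)); b=cv2.resize(s[190:330,200:400],(371,260)); o=np.zeros((580,427,3),np.uint8); o[:320]=a; o[320:,:371]=b
cv2.imwrite("pics/g.png",o[:,:,::-1])
E
```

```text
time: 55.5
ee_pos: [0.5076, 0.1594, 0.1531]
eef_rot: [0.615, 0.789, 0.0, 0.0]
ft_force: [3.8, -0.5, 1.5]
width: 0.0136
grip_force: 20.0
time: 56.0
ee_pos: [0.507, 0.1594, 0.1528]
eef_rot: [0.615, 0.789, -0.0, -0.0]
ft_force: [0.3, -0.0, -0.1]
width: 0.0378
grip_force: 0.0
time: 57.5
ee_pos: [0.6252, 0.3036, 0.2855]
eef_rot: [0.615, 0.789, 0.0, -0.0]
ft_force: [-0.7, -0.6, -0.1]
width: 0.0391
grip_force: 0.0
[514.188, 288.368, 0.449, -0.455, -8.293]
```

View pics/g.png

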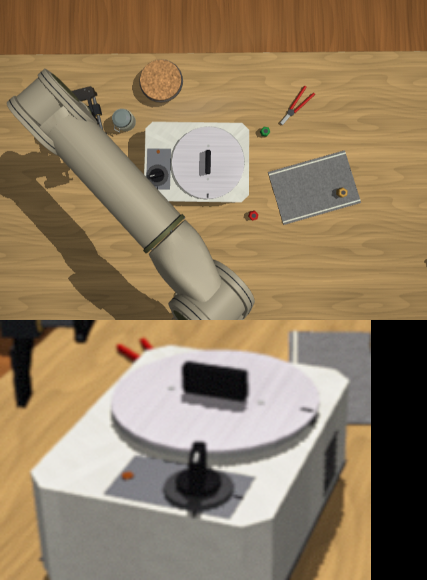

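The final picture shows the lid flush with its stroke at -x and the switch bar turned across at (198,470). The surplus cap is on the mat at (342,192), the jar is where it was, and the gripper is clear of everything.

```bash
python3 -c "from bench import r; print(r.close_job())"
```

```text
the job is handed in; nothing more can be done
None
```

I handed the job in at about 58 s of the 210 s; the verdict wasn't shown, but the last pictures showed spare caps in cups 3–6, the loaded caps still in cups 1 and 2, the surplus cap on the mat, the lid flush with its key at the notch, the switch turned about 1.3 rad clockwise, and the jar where it was.

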